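Check watch movements under the fixed pointer

ROBOT

A 6-joint arm with a two-finger parallel gripper is mounted at the origin on the work surface. World frame = base frame: x ahead of the robot, y to its left, z up, the work surface at z = 0. Lengths are in m, angles in rad, forces in N, time in s.
With the tool pointing down it reaches from about 0.3 to 0.85 m from the base axis. Payload 5.4 kg.
Tool frame: the origin (TCP) lies on the centre line of the jaws, within the pads' length; the fingertips stand robot.tips_ahead ahead of it and the grasp point (between the pads) lies 6 mm ahead of it (robot.tips_ahead is the distance from the TCP to the fingertips, in m); z points along the fingers, y is the line along which they close (so a half turn about z gives the same grasp; the last joint's range is limited). The gripper opens to 85 mm and grips with 20 to 120 N. Pads are 22 mm wide; open, the fingers measure 114 mm over their backs; the gripper's body (76 mm by 85 mm) begins 54 mm behind the grasp point. The pads swing forward as they close: fully open they stand 13 mm farther back than shut.
Start: joints at [1.131, 0.158, 1.597, -0, 1.386, -0.21], TCP at [0.131, 0.56, 0.256] pointing down, gripper open.
Joint ranges: [-2.91, 2.91], [-0.94, 2.29], [0.18, 2.7], [-1.29, 4.43], [0.17, 2.64], [-3, 3]. Speed limits (rad/s): [2.57, 2.57, 3.14, 3.14, 3.14, 3.14].

INTERFACE

Orientations are given as a rotation vector (axis times angle).
In Python, from station import robot gives the robot as it stands.
- The arm moves only by the shell command python3 -m handwheel 'ROWS' [FORCE]. ROWS is JSON, a list of rows, each a list of 7 numbers: the shift along the tool's x, y, z normalised to -1 to 1, where 1 is 0.1 m, then the turn, a rotation vector about the tool's x, y, z normalised to -1 to 1, where 1 is 30 degrees, then the closure, from 0 (fully open) to 1 (shut). In form: [[x, y, z, wx, wy, wz, jaw], ...]. A call has 1 to 10 rows; each row is the pose to reach, as a shift and turn from the pose commanded when the call began, along the tool's axes at that moment; what a row does not reach only later rows make up. A row lasts 1/10 s, in which the tool goes at most 50 mm and 8.59 degrees, less where a joint would pass 70% of its speed; a pose out of reach is approached as far as the arm can. A call with a number of a shift or a turn outside -1 to 1 is refused whole. A call with a gripper value outside its range is refused whole. The fingers move at their own pace and stop on an object; FORCE is the grip in N (left out, the last holds). Time passes only in rows, so rows that repeat a pose let the fingers close. It gives the time, the measured TCP pose, the force, the opening and the grip force at its end, in the units of the state.
- robot.state(): the state, without advancing time (a new reading comes with each control period).
- robot.grab_frame(name): name is "scene" or "top" or "wrist"; returns the picture (480x640x3 uint8, blue, green, red); there is no depth.
- robot.camera_params(name): a dict with "vertical_fov" (degrees; the focal length in pixels is half the picture's height over the tangent of half this angle, whatever the lens; pixels are square), "cx", "cy" (the principal point, pixels), "R" (3x3) and "t" (3): a world point X has camera coordinates R X + t. Camera axes: x right, y down, z forward; pixel columns grow to the right and rows downward; lengths in m; the calibration is good to about 2 mm. A picture is of the moment at which its call begins: read the wrist's pose just before it. camera_params takes no time and is no camera call; for the wrist camera it gives the pose at the moment of the call.
- robot.finish_job(): hands the job in; it is judged then, once.
The state is a dict: "t": time; "joint_positions": joint angles; "joint_vel": joint speeds; "tau": joint torques, N m; "eef_pos": TCP position; "orientation": TCP orientation; "wrist_force": force on the tool from outside, world axes, zero at the start; "ft_torque": the same for the moment, N m; "gripper_width": finger opening in m; "grasp_force": force on a finger pad.
Only numpy, scipy, OpenCV 4.12 (cv2) and the standard library are available. Lean on these libraries where they do the work, as an engineer would, in place of code of your own. Each camera call takes 0.05 s, during which the arm holds its last target. There are 200 camera calls.

TASK

Stand all the watch movements from the green mat together on the white carrier of the measuring stand, then lead the carrier by its handle so that each movement in turn, the largest first and on down to the smallest, stands still with its centre below the fixed pointer for two seconds. When all have been checked, set every movement down flat in the wooden tray. The movements are delicate: squeeze them with no more than about 25 N at each finger, set them down instead of dropping or pressing them, do not strike the pointer or its column, and leave the eyeglass, the jar and the ring alone.

Things in the scene. Friction and masses are not known exactly. Their poses are not given: they have to be found in the camera images.
- movement_50: watch movement in a round grey plastic holder with a brass and steel top, the largest: an upright-standing flat disc 50 mm in diameter, 15 mm high (17 mm with the details on top), 20 to 120 g. Origin: centre of its underside; z up. Fragile: more than 60 N of squeeze (30 N at each finger) spoils it. May be absent
- movement_42: watch movement in a round grey plastic holder with a brass and steel top, the second size: an upright-standing flat disc 42 mm in diameter, 15 mm high (17 mm with the details on top), 20 to 120 g. Origin: centre of its underside; z up. Fragile: more than 60 N of squeeze (30 N at each finger) spoils it. May be absent
- movement_34: watch movement in a round grey plastic holder with a brass and steel top, the third size: an upright-standing flat disc 34 mm in diameter, 15 mm high (17 mm with the details on top), 20 to 120 g. Origin: centre of its underside; z up. Fragile: more than 60 N of squeeze (30 N at each finger) spoils it. May be absent
- movement_26: watch movement in a round grey plastic holder with a brass and steel top, the smallest: an upright-standing flat disc 26 mm in diameter, 15 mm high (17 mm with the details on top), 20 to 120 g. Origin: centre of its underside; z up. Fragile: more than 60 N of squeeze (30 N at each finger) spoils it. May be absent
- pointer (a point): tip of the fixed pointer: a dark needle pointing straight down, 82 mm above the bench, 20 mm above the top of a movement standing on the carrier. Axes as those of the stand: x away from the robot, y to the left
- pointer_post: what carries the needle: a bar 14 mm wide, 133 to 147 mm above the bench, from the needle back to a steel column (28 mm thick, 168 mm tall, with a clamp block 44 mm wide) 150 mm beyond the needle, away from the robot; fixed. Origin: on the bench straight below the needle; x towards the column, y left. Not to be struck
- carrier_top (a point): centre of the carrier's upper face: a flat white plate, 130 mm (x) by 260 mm (y), with a lip 4 mm high and 4 mm thick all round; upper face (inside the lip) 45 mm above the bench, on crossed slides over a grey base, plate 8 mm thick. Moves in x and y with about 1.5 N plus light damping and stays where left. Its x and y are the slide directions (the stand may be turned a little on the bench)
- knob_top (a point): centre of the top of the carrier's handle: an upright steel post 14 mm thick, 45 mm tall (top 90 mm above the bench), on a 30 mm wide steel tab at the carrier's front, at x = -105 mm, y = 0 from the carrier's centre (towards the robot). Pinch it from above and lead the carrier with it
- slide_x (a joint): position of the carrier along the stand's -x, m: 0 has the carrier's centre line exactly below the pointer, positive is pulled out towards the robot, range -0.05 to 0.105 (fully out, for loading)
- slide_y (a joint): position of the carrier along the stand's +y (left), m: 0 is centred on the pointer, range -0.11 to 0.11
- mat: green bench mat lying on the bench, 210 mm (x) by 230 mm (y), 3 mm thick; fixed. Origin: centre of its underside. The movements start on it
- tray: wooden tray with a grey fabric lining, 170 mm (x) by 240 mm (y) outside, walls 4 mm thick and 12 mm high, lining 6 mm above the bench; fixed. Origin: centre of its underside, axes along its sides
- loupe: black watchmaker's eyeglass standing on the bench, 35 mm across, 36 mm tall; leave it alone. Origin: centre of its underside
- oil_pot: small closed glass jar with black lid, 28 mm across, 35 mm tall; leave it alone. Origin: centre of its underside
- case_ring: aluminium case-holding ring lying on the bench, 40 mm across, 14 mm high; leave it alone. Origin: centre of its underside
Things that resemble listed ones, but are neither listed nor needed, are in the scene too. Leave any blue look-alike of the movement_42 alone.

How it is judged:
On the way, in this order (a step that is already met when the one before it is completed fails the run):
1. all the movements that are there stand on the carrier, let go (x of movement_50 in the frame of carrier_top between -0.063 and 0.063 m and y of movement_50 in the frame of carrier_top between -0.128 and 0.128 m and z of movement_50 in the frame of carrier_top between -0.003 and 0.005 m and angle between each of movement_50, movement_42, movement_34, movement_26's own z axis and vertical below 0.12 rad and contact force between each of movement_50, movement_42, movement_34, movement_26 and the fingers below 0.3 N and x of movement_42 in the frame of carrier_top between -0.063 and 0.063 m and y of movement_42 in the frame of carrier_top between -0.128 and 0.128 m and z of movement_42 in the frame of carrier_top between -0.003 and 0.005 m and x of movement_34 in the frame of carrier_top between -0.063 and 0.063 m and y of movement_34 in the frame of carrier_top between -0.128 and 0.128 m and z of movement_34 in the frame of carrier_top between -0.003 and 0.005 m and x of movement_26 in the frame of carrier_top between -0.063 and 0.063 m and y of movement_26 in the frame of carrier_top between -0.128 and 0.128 m and z of movement_26 in the frame of carrier_top between -0.003 and 0.005 m), for 0.3 s.
2. the largest movement (50 mm), if there, stands on the carrier with its centre within 5 mm of the pointer, seen from above, at rest for 1.5 s (x of movement_50 in the frame of carrier_top between -0.063 and 0.063 m and y of movement_50 in the frame of carrier_top between -0.128 and 0.128 m and z of movement_50 in the frame of carrier_top between -0.003 and 0.005 m and angle between movement_50's own z axis and vertical below 0.12 rad and contact force between movement_50 and the fingers below 0.3 N and horizontal distance between movement_50 and pointer below 0.005 m and linear speed of movement_50 below 0.01 m/s), for 1.5 s.
3. the second size movement (42 mm), if there, stands on the carrier with its centre within 5 mm of the pointer, seen from above, at rest for 1.5 s (x of movement_42 in the frame of carrier_top between -0.063 and 0.063 m and y of movement_42 in the frame of carrier_top between -0.128 and 0.128 m and z of movement_42 in the frame of carrier_top between -0.003 and 0.005 m and angle between movement_42's own z axis and vertical below 0.12 rad and contact force between movement_42 and the fingers below 0.3 N and horizontal distance between movement_42 and pointer below 0.005 m and linear speed of movement_42 below 0.01 m/s), for 1.5 s.
4. the third size movement (34 mm), if there, stands on the carrier with its centre within 5 mm of the pointer, seen from above, at rest for 1.5 s (x of movement_34 in the frame of carrier_top between -0.063 and 0.063 m and y of movement_34 in the frame of carrier_top between -0.128 and 0.128 m and z of movement_34 in the frame of carrier_top between -0.003 and 0.005 m and angle between movement_34's own z axis and vertical below 0.12 rad and contact force between movement_34 and the fingers below 0.3 N and horizontal distance between movement_34 and pointer below 0.005 m and linear speed of movement_34 below 0.01 m/s), for 1.5 s.
5. the smallest movement (26 mm), if there, stands on the carrier with its centre within 5 mm of the pointer, seen from above, at rest for 1.5 s (x of movement_26 in the frame of carrier_top between -0.063 and 0.063 m and y of movement_26 in the frame of carrier_top between -0.128 and 0.128 m and z of movement_26 in the frame of carrier_top between -0.003 and 0.005 m and angle between movement_26's own z axis and vertical below 0.12 rad and contact force between movement_26 and the fingers below 0.3 N and horizontal distance between movement_26 and pointer below 0.005 m and linear speed of movement_26 below 0.01 m/s), for 1.5 s.
At the end, for the whole second after the job is handed in: every movement that is there lies flat in the tray (origin within its walls, resting on the lining, tilt under 0.12 rad), at rest and let go (x of movement_50 in the frame of tray between -0.083 and 0.083 m and y of movement_50 in the frame of tray between -0.118 and 0.118 m and z of each of movement_50, movement_42, movement_34, movement_26 in the frame of tray below 0.01 m and angle between each of movement_50, movement_42, movement_34, movement_26's own z axis and vertical below 0.12 rad and linear speed of each of movement_50, movement_42, movement_34, movement_26 below 0.02 m/s and x of movement_42 in the frame of tray between -0.083 and 0.083 m and y of movement_42 in the frame of tray between -0.118 and 0.118 m and x of movement_34 in the frame of tray between -0.083 and 0.083 m and y of movement_34 in the frame of tray between -0.118 and 0.118 m and x of movement_26 in the frame of tray between -0.083 and 0.083 m and y of movement_26 in the frame of tray between -0.118 and 0.118 m); the robot touches nothing.
It fails at once if a movement is squeezed by the fingers with more than 60 N, both fingers added (contact force between any of movement_50, movement_42, movement_34, movement_26 and the fingers above 60 N).
It fails at once if a movement is pressed onto the carrier or the tray with more than 35 N (contact force between any of movement_50, movement_42, movement_34, movement_26 and slide_y above 35 N or contact force between any of movement_50, movement_42, movement_34, movement_26 and tray above 35 N).
It fails at once if a movement is dropped onto the carrier or into the tray from about 30 mm or more: let go and faster than 0.7 m/s while still over 3 mm above it ((x of movement_50 in the frame of carrier_top between -0.061 and 0.061 m and y of movement_50 in the frame of carrier_top between -0.126 and 0.126 m and z of movement_50 in the frame of carrier_top above 0.003 m and linear speed of movement_50 above 0.7 m/s and contact force between movement_50 and the fingers below 0.1 N) or (x of movement_50 in the frame of tray between -0.083 and 0.083 m and y of movement_50 in the frame of tray between -0.118 and 0.118 m and z of movement_50 in the frame of tray above 0.009 m and linear speed of movement_50 above 0.7 m/s and contact force between movement_50 and the fingers below 0.1 N) or (x of movement_42 in the frame of carrier_top between -0.061 and 0.061 m and y of movement_42 in the frame of carrier_top between -0.126 and 0.126 m and z of movement_42 in the frame of carrier_top above 0.003 m and linear speed of movement_42 above 0.7 m/s and contact force between movement_42 and the fingers below 0.1 N) or (x of movement_42 in the frame of tray between -0.083 and 0.083 m and y of movement_42 in the frame of tray between -0.118 and 0.118 m and z of movement_42 in the frame of tray above 0.009 m and linear speed of movement_42 above 0.7 m/s and contact force between movement_42 and the fingers below 0.1 N) or (x of movement_34 in the frame of carrier_top between -0.061 and 0.061 m and y of movement_34 in the frame of carrier_top between -0.126 and 0.126 m and z of movement_34 in the frame of carrier_top above 0.003 m and linear speed of movement_34 above 0.7 m/s and contact force between movement_34 and the fingers below 0.1 N) or (x of movement_34 in the frame of tray between -0.083 and 0.083 m and y of movement_34 in the frame of tray between -0.118 and 0.118 m and z of movement_34 in the frame of tray above 0.009 m and linear speed of movement_34 above 0.7 m/s and contact force between movement_34 and the fingers below 0.1 N) or (x of movement_26 in the frame of carrier_top between -0.061 and 0.061 m and y of movement_26 in the frame of carrier_top between -0.126 and 0.126 m and z of movement_26 in the frame of carrier_top above 0.003 m and linear speed of movement_26 above 0.7 m/s and contact force between movement_26 and the fingers below 0.1 N) or (x of movement_26 in the frame of tray between -0.083 and 0.083 m and y of movement_26 in the frame of tray between -0.118 and 0.118 m and z of movement_26 in the frame of tray above 0.009 m and linear speed of movement_26 above 0.7 m/s and contact force between movement_26 and the fingers below 0.1 N)).
It fails at once if the pointer or its column is struck by the robot with more than 5 N (contact force between pointer_post and the arm above 5 N or contact force between pointer_post and the fingers above 5 N).
It fails at once if a bystander (eyeglass, jar, ring) is moved more than 15 mm (distance of any of loupe, oil_pot, case_ring from where it was at the start of the episode above 0.015 m).
Of movement_50, movement_42, movement_34, movement_26 only 3 to 4 are there at a start; the rules pass over those that are not, and their reading is None.
At some moment in a run one of movement_50, movement_42, movement_34, movement_26 may be knocked a few centimetres aside while the robot is not near it.
It also fails if it takes over 210 s, if anything falls off the work surface, if the arm or the gripper's body presses on something with over 40 N, if the wrist force passes 120 N, or if a joint passes its speed limit or range.

## Working session

There is one attempt and no reset: what is moved stays moved. The work goes in short steps, Python scripts to look and compute and a shell command to move; the robot and the scene stay as the last step left them, time stands still between calls to the robot, and variables do not carry over. Pictures are saved under pics/ and viewed, at most 14 in all, crops included, and the job is handed in when it is done.

```bash
ls; mkdir -p pics
python3 - <<'E'
from station import robot
import cv2
for n in("scene","top","wrist"):
    p=robot.camera_params(n);print(n,p)
    cv2.imwrite(f"pics/{n}0.png",robot.grab_frame(n))
print(robot.state(),robot.tips_ahead)
E
```

```text
pics
scene {'vertical_fov': 52.082780020621, 'cx': 325.1552363861566, 'cy': 235.88451569086763, 'R': array([[ 0.4452132 ,  0.89512547, -0.02314292],
       [ 0.50702569, -0.27331664, -0.81744906],
       [-0.73804482,  0.35220506, -0.57553578]]), 't': array([-0.24187332, -0.19973219,  1.46864601])}
top {'vertical_fov': 50.258084060756424, 'cx': 332.37322357309506, 'cy': 240.31372840884666, 'R': array([[-0.02102036, -0.99972499, -0.01039665],
       [-0.98774882,  0.02237464, -0.15443976],
       [ 0.15462991,  0.0070229 , -0.9879475 ]]), 't': array([-9.11606272e-04,  5.55576169e-01,  1.29942384e+00])}
wrist {'vertical_fov': 62.323816252451216, 'cx': 318.7173099184753, 'cy': 230.38778405793843, 'R': array([[ 0.22983233,  0.9732285 , -0.00184277],
       [ 0.92806317, -0.21859541,  0.3015208 ],
       [ 0.29304582, -0.07100943, -0.95345782]]), 't': array([-0.57337966, -0.03546302,  0.38026981])}
{'t': 0.15, 'joint_positions': array([ 1.13089803e+00,  1.58922749e-01,  1.59796473e+00, -1.73414797e-05,
        1.38621121e+00, -2.10133489e-01]), 'joint_vel': array([-0.00028465, -0.00234257, -0.00290104,  0.00020736,  0.00075828,
        0.0005411 ]), 'tau': array([ 7.89434980e-04, -3.96380675e+01, -3.31785178e+01, -2.36639053e-04,
        5.53765931e-03,  1.60422195e-05]), 'eef_pos': array([0.13080748, 0.55947071, 0.25552178]), 'orientation': array([-3.60061992e-01, -3.12042220e+00,  2.25004889e-03]), 'wrist_force': array([ 0.42125794,  0.34653129, -0.39722651]), 'ft_torque': array([-0.01367373, -0.01482702,  0.02734276]), 'grasp_force': 0.0, 'gripper_width': 0.08548263304673114} 0.025
```

View pics/top0.png

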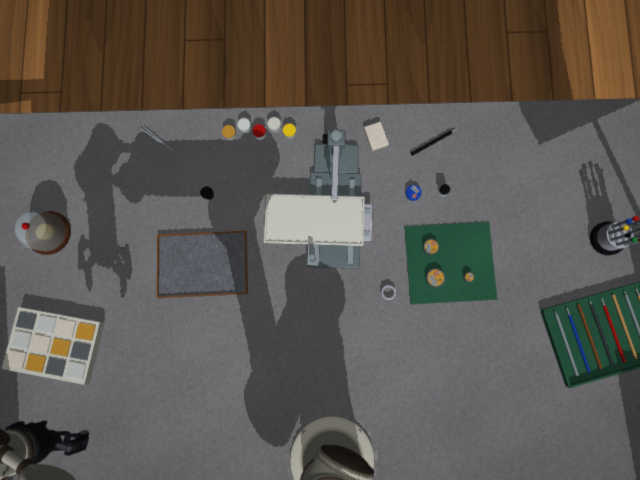

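View pics/scene0.png

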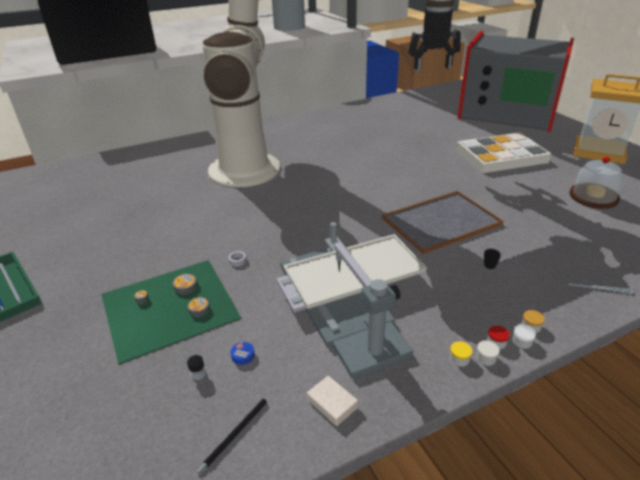

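The top view shows three movements on the mat at (431,246), (436,277) and (469,277). The tray is near (202,264), the carrier near (315,219), the knob near (313,250), the ring at (388,292) and the blue look-alike at (413,191). I'll enlarge these areas.

```bash
cat > h.py <<'E'
from station import robot
import numpy as np, cv2
from scipy.spatial.transform import Rotation as Ro
def P(n):
    p=robot.camera_params(n); f=240/np.tan(np.radians(p["vertical_fov"])/2)
    return np.array([[f,0,p["cx"]],[0,f,p["cy"]],[0,0,1]]),p["R"],p["t"]
def w(n,u,v,z,p=None):
    K,R,t=p or P(n); d=R.T@np.linalg.solve(K,[u,v,1]); c=-R.T@t
    return (c+d*(z-c[2])/d[2])
def px(n,X,p=None):
    K,R,t=p or P(n); q=K@(R@np.array(X)+t); return q[:2]/q[2]
def rows(target,yaw=None):
    """shift (rows' units) & wz from current pose to target TCP; yaw = wished direction of tool y in world (mod pi)"""
    s=robot.state();R=Ro.from_rotvec(s["orientation"]);d=R.inv().apply(np.array(target)-s["eef_pos"])/0.1
    y=R.as_matrix()[:,1];a=np.degrees(np.arctan2(y[1],y[0]))
    dz=None if yaw is None else -((yaw-a+90)%180-90)
    print("shift",d.round(3),"tool y yaw",a.round(1),"x",R.as_matrix()[:,0].round(2),"z",R.as_matrix()[:,2].round(3),"wz units",None if dz is None else round(dz/30,3),"j6",s["joint_positions"][5].round(2))
E
python3 - <<'E'
import cv2
a=cv2.imread("pics/top0.png")
b=cv2.resize(a[215:315,370:500],None,fx=6,fy=6,interpolation=3)
cv2.imwrite("pics/c1.png",b)
cv2.imwrite("pics/c2.png",cv2.resize(a[125:305,150:380],None,fx=3.4,fy=3.3,interpolation=3))
E
ls pics
```

```text
c1.png
c2.png
scene0.png
top0.png
wrist0.png
```

View pics/c1.png

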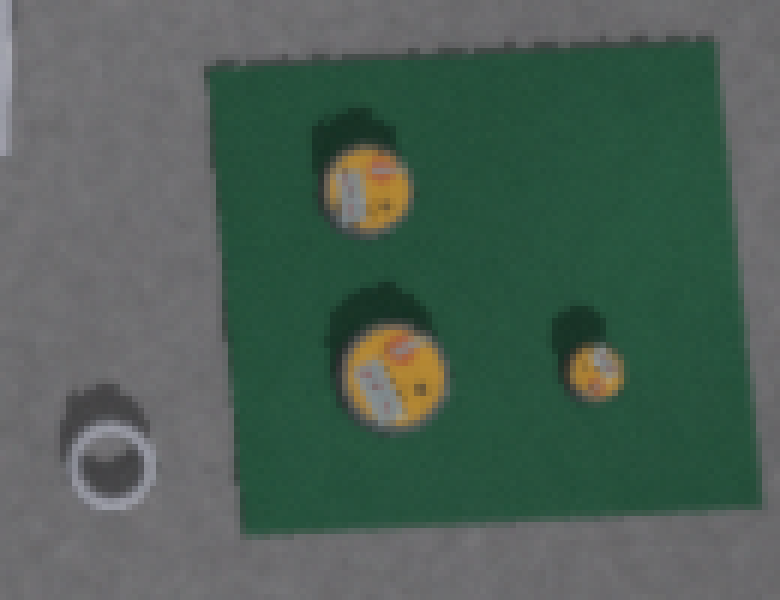

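View pics/c2.png

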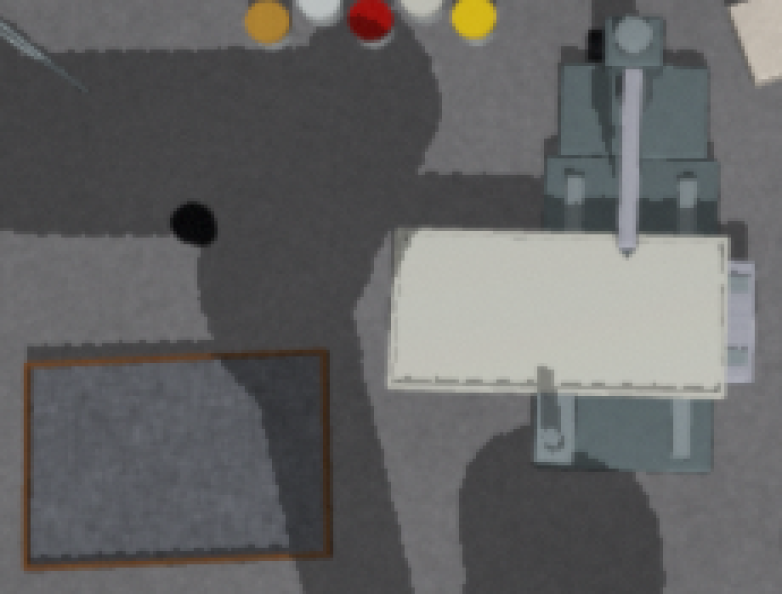

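Diameters against the mat scale of about 2.25 px/mm in the crop come to roughly 50, 42 and 26 mm, so the 34 is absent. Crop centres are (393,377), (369,190) and (596,373). The second crop gives the carrier corners, the knob at (552,438), the pointer end at (627,252) and the tray corners.

Run:
```python
from h import *
p=P("top")
for n,u,v,r in(("50",393,377,55),("42",369,190,47),("26",596,373,29.5),("ring",113,466,43)):
    z=.019 if n!="ring" else .014
    c=w("top",370+(u-2.5)/6,215+(v-2.5)/6,z,p);e=w("top",370+(u-2.5+r)/6,215+(v-2.5)/6,z,p);print(n,c.round(4),"dia",2*np.linalg.norm(e-c).round(4))
def q(u,v,z): return w("top",150+(u-1.2)/3.4,125+(v-1.2)/3.3,z,p)
C=[q(*a,.049) for a in((392,229),(729,236),(724,397),(387,388))];print("carrier",np.round(C,4),np.mean(C,0).round(4))
T=[q(*a,.012) for a in((25,363),(328,350),(331,555),(27,569))];print("tray",np.round(T,4),np.mean(T,0).round(4))
print("knob",q(552,438,.09).round(4),"needle bar",q(627,248,.147).round(4),"tip",q(627,254,.082).round(4),"column",q(633,34,.168).round(4),"loupe",q(194,224,.036).round(4))
for C in (C,T): print(np.degrees(np.arctan2(*( (C[0]-C[1]+C[3]-C[2])[[0,1]]))))
robot.camera_params
rows([0,0,0],0)
```

```text
50 [ 0.4541 -0.2815  0.019 ] dia 0.0482
42 [ 0.5373 -0.2752  0.019 ] dia 0.0416
26 [ 0.4539 -0.3705  0.019 ] dia 0.0258
ring [ 0.4181 -0.1577  0.014 ] dia 0.0378
carrier [[ 0.6828  0.1632  0.049 ]
 [ 0.6709 -0.0994  0.049 ]
 [ 0.5405 -0.0916  0.049 ]
 [ 0.5536  0.1671  0.049 ]] [0.612  0.0348 0.049 ]
tray [[0.5865 0.4603 0.012 ]
 [0.5918 0.2193 0.012 ]
 [0.4247 0.2161 0.012 ]
 [0.4187 0.4533 0.012 ]] [0.5054 0.3373 0.012 ]
knob [0.5058 0.0389 0.09  ] needle bar [ 0.6395 -0.02    0.147 ] tip [ 0.6502 -0.0198  0.082 ] column [ 0.7976 -0.0279  0.168 ] loupe [0.694  0.3215 0.036 ]
2.747094944498468
-1.3628382662901772
shift [-1.000e-03 -5.742e+00  2.564e+00] tool y yaw 76.8 x [-0.97  0.23  0.  ] z [-0.001 -0.001 -1.   ] wz units 2.561 j6 -0.21
```

View pics/wrist0.png

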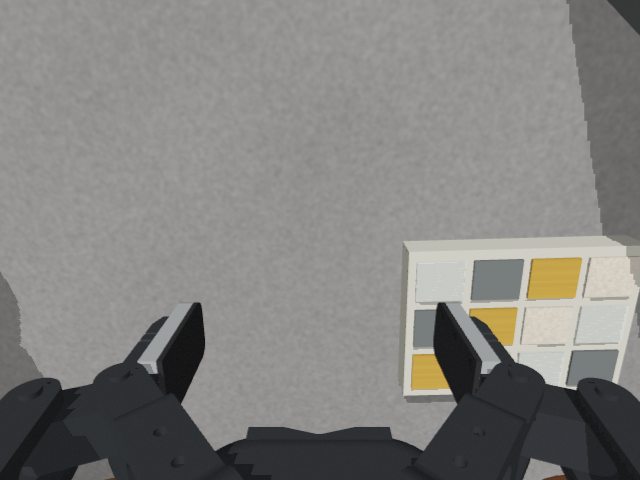

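The wrist view shows only the jaws and the sorting box. The carrier centre is about (0.612, 0.035), the pointer about (0.648, -0.021), and the stand is turned about -2.7°. First I turn the tool to the stand axes and go above the knob.

```bash
python3 -m handwheel '[[0,0,0,0,0,-0.25,0],[0,0,0,0,0,-0.35,0],[0,0,0,0,0,-0.35,0]]' 30
for i in 1 2 3 4 5; do python3 -m handwheel '[[-0.25,-0.3,0.05,0,0,0,0],[-0.5,-0.6,0.1,0,0,0,0],[-0.75,-0.9,0.15,0,0,0,0],[-0.8,-1,0.15,0,0,0,0],[-0.8,-1,0.15,0,0,0,0]]' >/dev/null; done
python3 - <<'E'
from h import *
rows([.506,.039,.081],87.3);p=P("wrist");print(-p[1].T@p[2],robot.state()["eef_pos"],robot.state()["t"]);cv2.imwrite("pics/w1.png",robot.grab_frame("wrist"))
print(px("wrist",[.506,.039,.09],p))
E
```

```text
t: 0.45
eef_pos: [0.1309, 0.5597, 0.2559]
orientation: [-0.073, -3.14, 0.001]
wrist_force: [0.3, -0.2, -0.2]
gripper_width: 0.0855
grasp_force: 0.0
shift [ 0.012 -0.039  1.004] tool y yaw 87.3 x [-1.    0.05  0.  ] z [-0.     0.001 -1.   ] wz units 0.001 j6 -1.68
[0.42786708 0.0464029  0.29826492] [0.50737865 0.04278763 0.18144417] 2.95
[312.09609009 251.71583969]
```

View pics/w1.png

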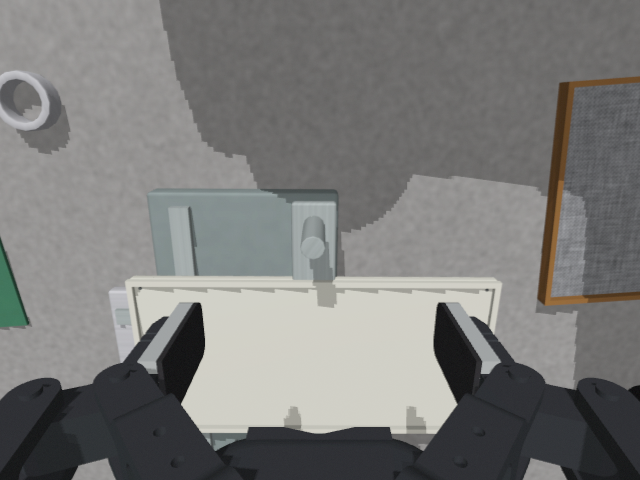

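The wrist view shows the knob top at (313,246), about 2 mm from my estimate. Next I descend, pinch it and pull the carrier out.

```bash
python3 -m handwheel '[[0.03,-0.04,0.3,0,0,0,0],[0.03,-0.04,0.6,0,0,0,0],[0.03,-0.04,0.8,0,0,0,0],[0.03,-0.04,1,0,0,0,0],[0.03,-0.04,1,0,0,0,0]]'
python3 -m handwheel '[[0,0,0,0,0,0,1],[0,0,0,0,0,0,1],[0,0,0,0,0,0,1],[0,0,0,0,0,0,1],[0,0,0,0,0,0,1],[0,0,0,0,0,0,1],[0,0,0,0,0,0,1],[0,0,0,0,0,0,1]]' 40
python3 -m handwheel '[[0.08,0,0,0,0,0,1],[0.16,0,0,0,0,0,1],[0.24,0,0,0,0,0,1],[0.32,0,0,0,0,0,1],[0.4,0,0,0,0,0,1],[0.48,0,0,0,0,0,1],[0.56,0,0,0,0,0,1],[0.62,0,0,0,0,0,1],[0.62,0,0,0,0,0,1]]'
```

```text
t: 3.5
eef_pos: [0.5009, 0.0405, 0.0789]
orientation: [-0.07, -3.135, -0.002]
wrist_force: [-0.1, -0.2, -0.3]
gripper_width: 0.0854
grasp_force: 0.0
t: 4.3
eef_pos: [0.5046, 0.0379, 0.0819]
orientation: [0.073, 3.14, 0.0]
wrist_force: [-0.8, 0.8, 4.5]
gripper_width: 0.0126
grasp_force: 38.9
t: 5.2
eef_pos: [0.4414, 0.0409, 0.0819]
orientation: [0.073, 3.14, -0.0]
wrist_force: [-0.5, 0.5, 8.0]
gripper_width: 0.013
grasp_force: 40.6
```

```bash
for i in 1 2 3 4; do python3 -m handwheel '[[0.01,0,0,0,0,0,1],[0.02,0,0,0,0,0,1],[0.02,0,0,0,0,0,1],[0.02,0,0,0,0,0,1]]' | egrep 'eef|wrist'; done
python3 - <<'E'
from h import *
p=P("wrist");cv2.imwrite("pics/w2.png",np.hstack([robot.grab_frame("wrist")[:,:]]));cv2.imwrite("pics/t2.png",cv2.resize(robot.grab_frame("top")[150:300,240:400],None,fx=5,fy=4))
E
```

```text
eef_pos: [0.4401, 0.0409, 0.0819]
wrist_force: [0.9, -0.3, 6.0]
eef_pos: [0.4387, 0.0409, 0.0819]
wrist_force: [2.0, 1.0, 5.3]
eef_pos: [0.4385, 0.0407, 0.082]
wrist_force: [10.8, 1.2, -2.1]
eef_pos: [0.4384, 0.0405, 0.0821]
wrist_force: [20.6, 0.5, -12.2]
```

View pics/t2.png

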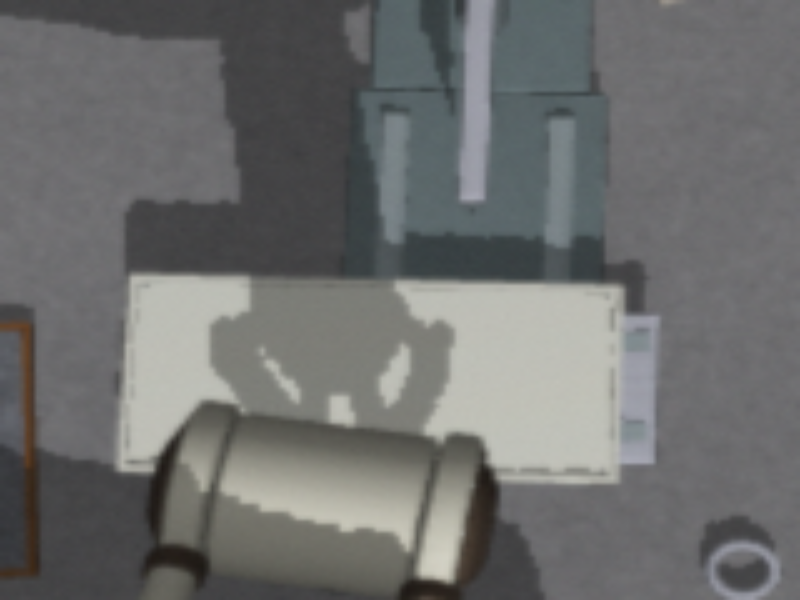

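The top view shows the carrier fully out against its stop, with its right edge near (620,385) in the crop. I'll release the knob, lift, and go to movement_50.

```bash
python3 -c "from station import robot;print(robot.tips_ahead)"
python3 -m handwheel '[[-0.03,0,0,0,0,0,1],[-0.03,0,0,0,0,0,0],[-0.03,0,0,0,0,0,0],[-0.03,0,0,0,0,0,0],[-0.03,0,0,0,0,0,0],[-0.03,0,-0.3,0,0,0,0],[-0.03,0,-0.7,0,0,0,0],[-0.03,0,-1,0,0,0,0],[-0.03,0,-1,0,0,0,0]]' 30 | egrep 'eef|wid'
for i in 1 2 3 ; do python3 -m handwheel '[[0,-0.4,0,0,0,0,0],[0,-0.8,0,0,0,0,0],[0,-1,0,0,0,0,0],[0,-1,0,0,0,0,0]]' >/dev/null; done
python3 - <<'E'
from h import *
print(robot.tips_ahead,robot.state()["eef_pos"])
p=P("wrist");cv2.imwrite("pics/w3.png",robot.grab_frame("wrist"))
for X in((.4541,-.2815,.019),(.5373,-.2752,.019),(.4539,-.3705,.019)):print(px("wrist",X,p))
rows([.4541,-.2815,.04],87.3)
np.save("pw3.npy",np.array(p,dtype=object))
E
```

```text
0.025
eef_pos: [0.4399, 0.0406, 0.1858]
gripper_width: 0.0851
0.025 [ 0.42331317 -0.258896    0.18078074]
[290.980845   260.00007243]
[305.93074837 354.35280921]
[173.66662413 265.27324333]
shift [-0.321 -0.228  1.405] tool y yaw 87.3 x [-1.    0.05  0.  ] z [-0.001  0.002 -1.   ] wz units 0.0 j6 -2.32Traceback (most recent call last):
  File "<stdin>", line 6, in <module>
ValueError: could not broadcast input array from shape (3,3) into shape (3,)
```

View pics/w3.png

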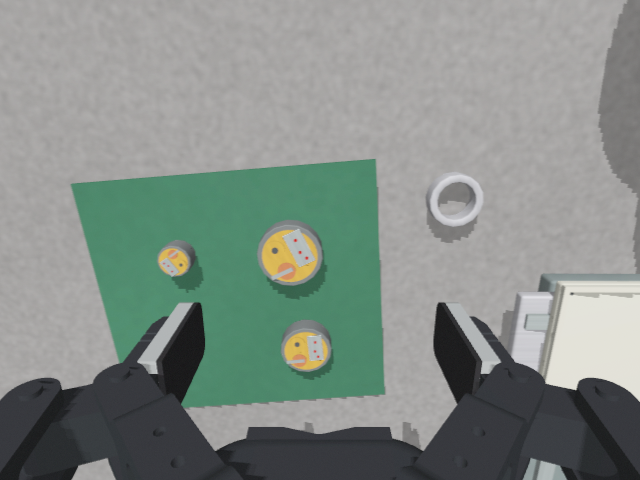

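In the wrist view, 50 is at (291,255), 42 at (305,351) and 26 at (173,262). All sit about 2–3 mm nearer the robot than my estimate. Grasping 50.

```bash
python3 -m handwheel '[[-0.3,-0.21,0.3,0,0,0,0],[-0.3,-0.21,0.6,0,0,0,0],[-0.3,-0.21,1,0,0,0,0],[-0.3,-0.21,1,0,0,0,0]]' 20|grep eef
python3 -m handwheel '[[0,0,0.2,0,0,0,0],[0,0,0.4,0,0,0,0],[0,0,0.52,0,0,0,0],[0,0,0.52,0,0,0,0],[0,0,0.52,0,0,0,0]]'|egrep 'eef|wrist'
python3 -m handwheel '[[0,0,0,0,0,0,0.2],[0,0,0,0,0,0,0.3],[0,0,0,0,0,0,0.36],[0,0,0,0,0,0,0.4],[0,0,0,0,0,0,0.44],[0,0,0,0,0,0,0.48],[0,0,0,0,0,0,0.52],[0,0,0,0,0,0,0.56],[0,0,0,0,0,0,0.6],[0,0,0,0,0,0,0.6]]'
```

```text
eef_pos: [0.4491, -0.2752, 0.0755]
eef_pos: [0.4529, -0.2809, 0.0305]
wrist_force: [0.5, 0.4, 1.0]
t: 10.95
eef_pos: [0.4525, -0.2815, 0.03]
orientation: [0.073, 3.14, -0.001]
wrist_force: [-0.9, 0.5, 6.1]
gripper_width: 0.0486
grasp_force: 20.4
```

Held at 48.6 mm opening, so it is movement_50. Lifting and carrying it to the carrier's left part.

```bash
python3 -m handwheel '[[0,0,-0.1,0,0,0,0.7],[0,0,-0.3,0,0,0,0.7],[0,0,-0.6,0,0,0,0.7],[0,0,-0.9,0,0,0,0.7],[0,0,-1,0,0,0,0.7],[0,0,-1,0,0,0,0.7]]'|egrep 'wid|grasp'
for i in 1 2 3 4; do python3 -m handwheel '[[-0.04,0.2,0,0,0,0,0.7],[-0.09,0.5,0,0,0,0,0.7],[-0.14,0.8,0,0,0,0,0.7],[-0.19,1,0,0,0,0,0.7],[-0.19,1,0,0,0,0,0.7]]'|egrep 'eef|wid|grasp'; done
```

```text
gripper_width: 0.0487
grasp_force: 21.3
eef_pos: [0.4748, -0.1789, 0.1269]
gripper_width: 0.0492
grasp_force: 21.3
eef_pos: [0.4988, -0.0813, 0.1277]
gripper_width: 0.0486
grasp_force: 21.3
eef_pos: [0.5229, 0.0167, 0.1282]
gripper_width: 0.049
grasp_force: 21.4
eef_pos: [0.5469, 0.1152, 0.1285]
gripper_width: 0.0491
grasp_force: 21.4
```

Run:
```python
from h import *
rows([.5472,.1155,.073],87.3);print(robot.state()["eef_pos"])
p=P("wrist");cv2.imwrite("pics/w4.png",robot.grab_frame("wrist"))
```

```text
shift [-0.003  0.003  0.555] tool y yaw 87.4 x [-1.    0.05  0.  ] z [-0.001 -0.    -1.   ] wz units 0.004 j6 -1.53
[0.54694675 0.1151917  0.12854773]
```

View pics/w4.png

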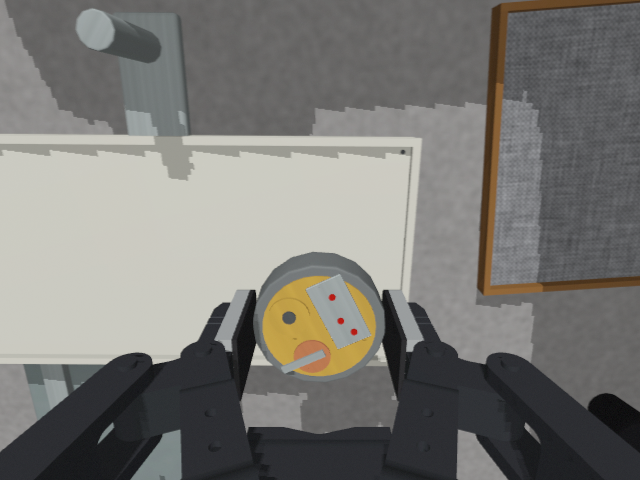

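Movement 50 is held centrally at (320,320), over the left part of the carrier. Lowering it.

```bash
python3 -m handwheel '[[0,0,0.15,0,0,0,0.7],[0,0,0.3,0,0,0,0.7],[0,0,0.45,0,0,0,0.7],[0,0,0.52,0,0,0,0.7],[0,0,0.53,0,0,0,0.7],[0,0,0.54,0,0,0,0.7],[0,0,0.54,0,0,0,0.7],[0,0,0.54,0,0,0,0.7]]'|egrep 'eef|wris'
for i in 1 2 3; do python3 -m handwheel '[[0,0,0.005,0,0,0,0.7],[0,0,0.01,0,0,0,0.7],[0,0,0.01,0,0,0,0.7]]'|egrep 'eef|wris'; done
```

```text
eef_pos: [0.5473, 0.1151, 0.076]
wrist_force: [-0.8, -0.8, 0.4]
eef_pos: [0.5468, 0.115, 0.0744]
wrist_force: [0.1, 0.3, -1.1]
eef_pos: [0.5466, 0.115, 0.0732]
wrist_force: [-0.2, 0.2, -1.4]
eef_pos: [0.5467, 0.1151, 0.0722]
wrist_force: [0.7, -0.5, -1.7]
```

```bash
for i in 1 2; do python3 -m handwheel '[[0,0,0.005,0,0,0,0.7],[0,0,0.01,0,0,0,0.7],[0,0,0.01,0,0,0,0.7]]'|egrep 'eef|wris'; done
```

```text
eef_pos: [0.5473, 0.115, 0.0719]
wrist_force: [-1.8, 0.5, 4.1]
eef_pos: [0.5482, 0.115, 0.0719]
wrist_force: [-1.5, 0.1, 8.1]
```

Contact is where I predicted. Releasing, lifting and going to 42.

```bash
python3 -m handwheel '[[0,0,-0.015,0,0,0,0.42],[0,0,-0.015,0,0,0,0.36],[0,0,-0.015,0,0,0,0.3],[0,0,-0.015,0,0,0,0.25],[0,0,-0.015,0,0,0,0.2],[0,0,-0.1,0,0,0,0.2],[0,0,-0.4,0,0,0,0.2],[0,0,-0.7,0,0,0,0.2],[0,0,-0.9,0,0,0,0.2],[0,0,-0.9,0,0,0,0.2]]'|egrep 'eef|wris|wid'
for i in 1 2 3 4; do python3 -m handwheel '[[0.08,-0.3,0,0,0,0,0],[0.1,-0.6,0,0,0,0,0],[0.1,-0.9,0,0,0,0,0],[0.07,-0.98,0,0,0,0,0],[0.07,-0.98,0,0,0,0,0]]'|egrep 'eef'; done
python3 - <<'E'
from h import *
rows([.536,-.276,.03],87.3)
p=P("wrist");cv2.imwrite("pics/w5.png",robot.grab_frame("wrist"))
for X in((.536,-.276,.019),(.453,-.371,.019)):print(px("wrist",X,p))
E
```

```text
eef_pos: [0.5493, 0.1151, 0.1647]
wrist_force: [0.6, -1.4, -1.4]
gripper_width: 0.0681
eef_pos: [0.5351, 0.0167, 0.1598]
eef_pos: [0.5241, -0.0799, 0.1601]
eef_pos: [0.5127, -0.1771, 0.1602]
eef_pos: [0.5013, -0.2744, 0.1602]
shift [-3.480e-01 -1.000e-03  1.302e+00] tool y yaw 87.3 x [-1.    0.05 -0.  ] z [ 0.     0.001 -1.   ] wz units 0.001 j6 -2.24
[318.97631345 274.59791157]
[166.09091088 163.33466438]
```

View pics/w5.png

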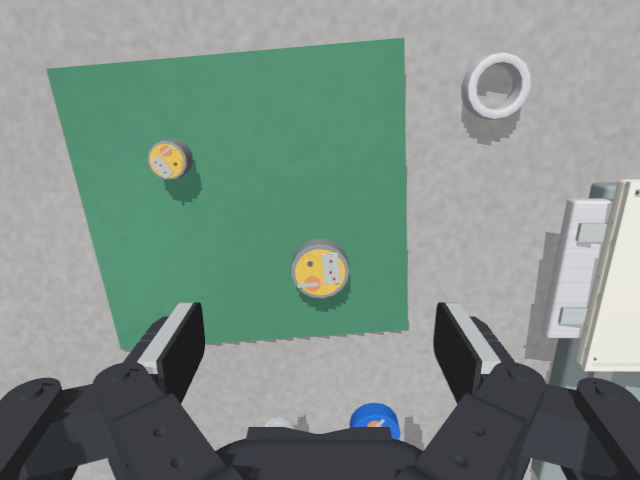

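42 is at (320,271) and 26 at (167,160), both undisturbed. Grasping 42.

```bash
python3 -m handwheel '[[-0.3,0,0.3,0,0,0,0],[-0.335,0,0.6,0,0,0,0],[-0.335,0,0.9,0,0,0,0],[-0.335,0,1,0,0,0,0],[-0.335,0,1,0,0,0,0]]' 20|grep eef
python3 -m handwheel '[[0,0,0.1,0,0,0,0],[0,0,0.2,0,0,0,0],[0,0,0.3,0,0,0,0.1],[0,0,0.3,0,0,0,0.2],[0,0,0.3,0,0,0,0.3]]'|egrep 'eef|wrist'
python3 -m handwheel '[[0,0,0,0,0,0,0.36],[0,0,0,0,0,0,0.4],[0,0,0,0,0,0,0.44],[0,0,0,0,0,0,0.48],[0,0,0,0,0,0,0.52],[0,0,0,0,0,0,0.56],[0,0,0,0,0,0,0.6],[0,0,0,0,0,0,0.65],[0,0,0,0,0,0,0.7],[0,0,0,0,0,0,0.7]]'
python3 -m handwheel '[[0,0,-0.1,0,0,0,0.75],[0,0,-0.3,0,0,0,0.75],[0,0,-0.6,0,0,0,0.75],[0,0,-0.9,0,0,0,0.75],[0,0,-1,0,0,0,0.75],[0,0,-1,0,0,0,0.75]]'|egrep 'eef|wid|grasp'
```

```text
eef_pos: [0.5331, -0.2744, 0.0586]
eef_pos: [0.5338, -0.2768, 0.0301]
wrist_force: [0.2, 0.1, -0.8]
t: 20.95
eef_pos: [0.5342, -0.2769, 0.0307]
orientation: [0.073, 3.141, -0.0]
wrist_force: [-2.0, 1.6, 4.9]
gripper_width: 0.0409
grasp_force: 20.1
eef_pos: [0.5349, -0.2776, 0.1321]
gripper_width: 0.0407
grasp_force: 20.4
```

```bash
for i in 1 2 3; do python3 -m handwheel '[[0.005,0.2,0,0,0,0,0.75],[0.01,0.5,0,0,0,0,0.75],[0.02,0.8,0,0,0,0,0.75],[0.02,1,0,0,0,0,0.75],[0.02,1,0,0,0,0,0.75]]'|egrep 'eef|wid'; done
python3 -m handwheel '[[0,0.13,0.1,0,0,0,0.75],[0,0.13,0.25,0,0,0,0.75],[0,0.13,0.4,0,0,0,0.75],[0,0.13,0.52,0,0,0,0.75],[0,0.13,0.56,0,0,0,0.75],[0,0.13,0.575,0,0,0,0.75],[0,0.13,0.575,0,0,0,0.75]]'|egrep 'eef|wris'
```

```text
eef_pos: [0.535, -0.1725, 0.1276]
gripper_width: 0.0409
eef_pos: [0.5381, -0.0744, 0.1286]
gripper_width: 0.0409
eef_pos: [0.5413, 0.0243, 0.1293]
gripper_width: 0.041
eef_pos: [0.5428, 0.0357, 0.0727]
wrist_force: [0.0, -0.1, -0.2]
```

```bash
for i in 1 2; do python3 -m handwheel '[[0,0,0.005,0,0,0,0.75],[0,0,0.01,0,0,0,0.75],[0,0,0.01,0,0,0,0.75]]'|egrep 'eef|wris'; done
```

```text
eef_pos: [0.5433, 0.0358, 0.0726]
wrist_force: [-1.2, -0.4, 4.4]
eef_pos: [0.5442, 0.0357, 0.0726]
wrist_force: [-1.8, -0.8, 8.9]
```

```bash
python3 -m handwheel '[[0,0,-0.015,0,0,0,0.5],[0,0,-0.015,0,0,0,0.45],[0,0,-0.015,0,0,0,0.4],[0,0,-0.015,0,0,0,0.35],[0,0,-0.015,0,0,0,0.32],[0,0,-0.1,0,0,0,0.3],[0,0,-0.4,0,0,0,0.3],[0,0,-0.7,0,0,0,0.3],[0,0,-0.9,0,0,0,0.3],[0,0,-0.9,0,0,0,0.3]]'|egrep 'eef|wris|wid'
for i in 1 2 3 4; do python3 -m handwheel '[[0.05,-0.3,0,0,0,0,0.3],[0.1,-0.6,0,0,0,0,0.3],[0.15,-0.9,0,0,0,0,0.3],[0.24,-1,0,0,0,0,0.3],[0.24,-1,0,0,0,0,0.3]]'|egrep 'eef'; done
python3 - <<'E'
from h import *
rows([.452,-.371,.03],87.3)
p=P("wrist");cv2.imwrite("pics/w6.png",robot.grab_frame("wrist"))
for X in((.453,-.371,.019),):print(px("wrist",X,p))
a=robot.grab_frame("top");cv2.imwrite("pics/m6.png",np.vstack([cv2.resize(cv2.imread("pics/w6.png"),(400,300)),cv2.resize(a[200:300,240:400],(400,250))]))
E
```

```text
eef_pos: [0.5451, 0.0358, 0.1651]
wrist_force: [-0.3, 0.2, 0.1]
gripper_width: 0.06
eef_pos: [0.5126, -0.0632, 0.1599]
eef_pos: [0.4846, -0.1611, 0.1604]
eef_pos: [0.4562, -0.2595, 0.1605]
eef_pos: [0.4277, -0.3582, 0.1605]
shift [-0.249 -0.118  1.305] tool y yaw 87.3 x [-1.    0.05  0.  ] z [-0.     0.001 -1.   ] wz units -0.0 j6 -2.44
[302.28609478 262.79515361]
```

View pics/m6.png

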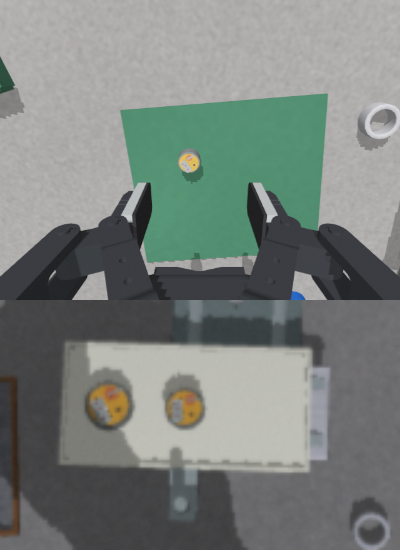

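The 26 is at about (302,259) in full pixels, as predicted, and both placed movements stand on the carrier. Grasping 26.

```bash
python3 -m handwheel '[[-0.24,-0.12,0.3,0,0,0,0.3],[-0.24,-0.12,0.6,0,0,0,0.3],[-0.24,-0.12,0.9,0,0,0,0.3],[-0.24,-0.12,1,0,0,0,0.3],[-0.24,-0.12,1,0,0,0,0.3]]' 20|grep eef
python3 -m handwheel '[[0,0,0.1,0,0,0,0.3],[0,0,0.2,0,0,0,0.3],[0,0,0.295,0,0,0,0.35],[0,0,0.295,0,0,0,0.4],[0,0,0.295,0,0,0,0.45]]'|egrep 'eef|wrist'
python3 -m handwheel '[[0,0,0,0,0,0,0.5],[0,0,0,0,0,0,0.54],[0,0,0,0,0,0,0.58],[0,0,0,0,0,0,0.62],[0,0,0,0,0,0,0.66],[0,0,0,0,0,0,0.7],[0,0,0,0,0,0,0.75],[0,0,0,0,0,0,0.8],[0,0,0,0,0,0,0.85],[0,0,0,0,0,0,0.85]]'
python3 -m handwheel '[[0,0,-0.1,0,0,0,0.9],[0,0,-0.3,0,0,0,0.9],[0,0,-0.6,0,0,0,0.9],[0,0,-0.9,0,0,0,0.9],[0,0,-1,0,0,0,0.9],[0,0,-1,0,0,0,0.9]]'|egrep 'eef|wid|grasp'
```

```text
eef_pos: [0.4511, -0.3697, 0.0592]
eef_pos: [0.4514, -0.372, 0.0312]
wrist_force: [-0.1, -0.6, 0.5]
t: 29.45
eef_pos: [0.4516, -0.3722, 0.0315]
orientation: [0.073, 3.141, -0.0]
wrist_force: [-0.6, 0.4, 2.2]
gripper_width: 0.025
grasp_force: 19.8
eef_pos: [0.4523, -0.373, 0.1332]
gripper_width: 0.0248
grasp_force: 19.7
```

```bash
for i in 1 2 3; do python3 -m handwheel '[[-0.05,0.2,0,0,0,0,0.9],[-0.12,0.5,0,0,0,0,0.9],[-0.2,0.8,0,0,0,0,0.9],[-0.24,1,0,0,0,0,0.9],[-0.24,1,0,0,0,0,0.9]]'|egrep 'eef|wid'; done
python3 -m handwheel '[[0,0.32,0.1,0,0,0,0.9],[0,0.32,0.25,0,0,0,0.9],[0,0.32,0.4,0,0,0,0.9],[0,0.32,0.52,0,0,0,0.9],[0,0.32,0.56,0,0,0,0.9],[0,0.32,0.575,0,0,0,0.9],[0,0.32,0.575,0,0,0,0.9]]'|egrep 'eef|wris'
```

```text
eef_pos: [0.4794, -0.27, 0.1288]
gripper_width: 0.0249
eef_pos: [0.5082, -0.1728, 0.1298]
gripper_width: 0.0248
eef_pos: [0.5372, -0.0751, 0.1303]
gripper_width: 0.0248
eef_pos: [0.539, -0.0445, 0.0739]
wrist_force: [0.2, -0.5, -0.6]
```

```bash
for i in 1 2; do python3 -m handwheel '[[0,0,0.005,0,0,0,0.9],[0,0,0.01,0,0,0,0.9],[0,0,0.01,0,0,0,0.9]]'|egrep 'eef|wris'; done
```

```text
eef_pos: [0.5393, -0.0441, 0.0735]
wrist_force: [-0.8, -1.0, 3.3]
eef_pos: [0.5402, -0.0441, 0.0734]
wrist_force: [-1.5, -0.5, 8.2]
```

```bash
python3 -m handwheel '[[0,0,-0.015,0,0,0,0.66],[0,0,-0.015,0,0,0,0.6],[0,0,-0.015,0,0,0,0.55],[0,0,-0.015,0,0,0,0.5],[0,0,-0.015,0,0,0,0.45],[0,0,-0.1,0,0,0,0.4],[0,0,-0.4,0,0,0,0.3],[0,0,-0.7,0,0,0,0.3],[0,0,-0.9,0,0,0,0.3],[0,0,-0.9,0,0,0,0.3]]'|egrep 'eef|wris|wid'
python3 -m handwheel '[[0.3,0.25,0,0,0,0,0.3],[0.6,0.5,0,0,0,0,0.3],[1,0.75,0,0,0,0,0.3],[1,0.8,0,0,0,0,0.3],[1,0.8,0,0,0,0,0.3]]'|egrep 'eef'
cat >> h.py <<'E'
def discs(n="top",z=.062):
    """world centres of brass blobs in the camera view, at height z"""
    a=robot.grab_frame(n); p=P(n); hsv=cv2.cvtColor(a,cv2.COLOR_BGR2HSV)
    m=cv2.inRange(hsv,(10,110,100),(35,255,255)); m=cv2.morphologyEx(m,cv2.MORPH_CLOSE,np.ones((5,5)))
    for c in cv2.findContours(m,cv2.RETR_EXTERNAL,2)[0]:
        (u,v),r=cv2.minEnclosingCircle(c)
        if r>2.5:
            W=w(n,u,v,z,p)
            if .25<W[0]<.75 and -.45<W[1]<.5: print(n,(round(u,1),round(v,1)),round(r,1),W.round(4))
    return a
E
python3 - <<'E'
from h import *
rows([.4385,.0405,.081],87.3)
a=discs();b=discs("wrist");cv2.imwrite("pics/t7.png",a);cv2.imwrite("pics/w7.png",b)
print(px("wrist",[.4385,.0405,.09]))
# knob in wrist view: compare
E
```

```text
eef_pos: [0.5413, -0.0445, 0.166]
wrist_force: [-0.3, -0.2, -0.5]
gripper_width: 0.0595
eef_pos: [0.4417, 0.0416, 0.161]
shift [ 0.03  -0.013  0.8  ] tool y yaw 87.4 x [-1.    0.04  0.  ] z [-0.001  0.    -1.   ] wz units 0.004 j6 -1.71
top (168.0, 296.5) 11.0 [0.4169 0.4092 0.062 ]
top (343.8, 243.8) 3.9 [ 0.5428 -0.0424  0.062 ]
top (313.1, 241.7) 6.5 [0.5499 0.0367 0.062 ]
top (159.5, 239.0) 4.7 [0.5661 0.4356 0.062 ]
top (177.0, 234.0) 3.0 [0.5782 0.3904 0.062 ]
top (283.0, 240.5) 7.8 [0.5549 0.1146 0.062 ]
wrist (409.5, 398.0) 12.0 [0.5518 0.095  0.062 ]
wrist (604.0, 381.5) 35.0 [0.5448 0.2213 0.062 ]
wrist (317.6, 394.5) 26.0 [0.5461 0.0344 0.062 ]
wrist (597.5, 272.5) 104.1 [0.4668 0.2044 0.062 ]
[318.99026511 257.92345706]
```

```bash
python3 -c "
import cv2;a=cv2.imread('pics/t7.png');cv2.imwrite('pics/c7.png',cv2.resize(a[188:283,252:380],None,fx=6.25,fy=6.25,interpolation=2))"
```

```text
(no output)
```

View pics/c7.png

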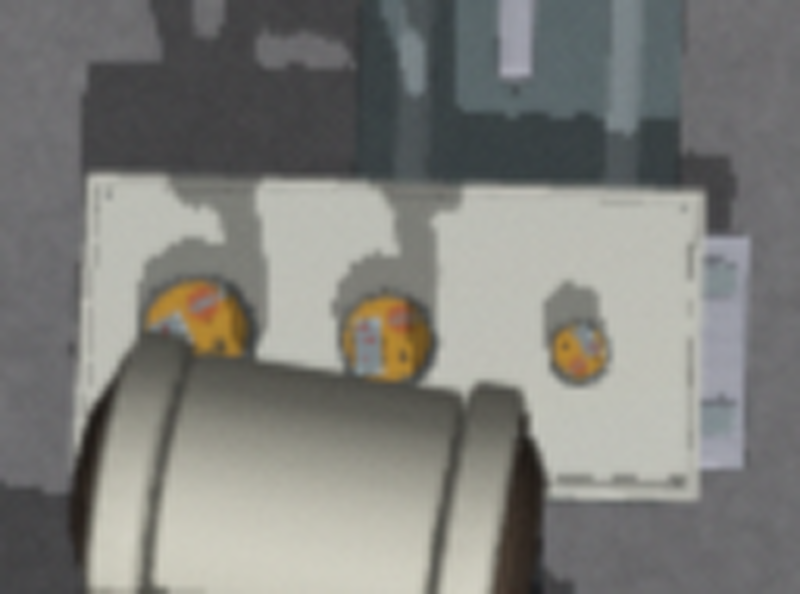

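The crop shows 26 at (578,351) and 42 at about (388,340). The carrier's far edge runs along v≈183 and its near edge along v≈495. The needle tip is at (515,88), and the arm hides half of 50.

Run:
```python
from h import *
p=P("top"); q=lambda u,v,z: w("top",252+(u-2.6)/6.25,188+(v-2.6)/6.25,z,p)
st=lambda X:(Ro.from_euler('z',2.7,degrees=True).apply(X)).round(4)
L=[("26",578,351,.061),("42",388,340,.061),("edgefar",578,184,.049),("edgenear",578,495,.049),("tip",515,89,.082),("barend",515,76,.147),("cornerNR",700,497,.049),("cornFR",706,188,.049),("cornFL",88,173,.049)]
for n,u,v,z in L: X=q(u,v,z); print(n,X.round(4),"stand",st(X))
print("tcp rel 50,42,26",[st(np.array(x)) for x in((.5482,.115,0),(.5442,.0357,0),(.5402,-.0441,0))],"knob tcp",st(np.array([.4385,.0405,0])))
```

```text
26 [ 0.543  -0.0432  0.061 ] stand [ 0.5444 -0.0176  0.061 ]
42 [0.5494 0.0353 0.061 ] stand [0.5471 0.0612 0.061 ]
edgefar [ 0.6158 -0.0451  0.049 ] stand [ 0.6172 -0.0161  0.049 ]
edgenear [ 0.4844 -0.0419  0.049 ] stand [ 0.4859 -0.019   0.049 ]
tip [ 0.6496 -0.0196  0.082 ] stand [0.6498 0.011  0.082 ]
barend [ 0.6396 -0.0198  0.147 ] stand [0.6398 0.0103 0.147 ]
cornerNR [ 0.4825 -0.0924  0.049 ] stand [ 0.4863 -0.0696  0.049 ]
cornFR [ 0.6128 -0.0989  0.049 ] stand [ 0.6168 -0.0699  0.049 ]
cornFL [0.6253 0.1613 0.049 ] stand [0.617  0.1906 0.049 ]
tcp rel 50,42,26 [array([0.5422, 0.1407, 0.    ]), array([0.5419, 0.0613, 0.    ]), array([ 0.5417, -0.0186,  0.    ])] knob tcp [0.4361 0.0611 0.    ]
```

```bash
python3 -m handwheel '[[-0.04,-0.01,0.2,0,0,0,0.3],[-0.04,-0.01,0.4,0,0,0,0.3],[-0.04,-0.01,0.6,0,0,0,0.3],[-0.04,-0.01,0.75,0,0,0,0.3],[-0.04,-0.01,0.8,0,0,0,0.3],[-0.04,-0.01,0.8,0,0,0,0.5],[-0.04,-0.01,0.8,0,0,0,0.7]]' 40 | egrep 'eef|wris|wid'
python3 -m handwheel '[[0,0,0,0,0,0,0.8],[0,0,0,0,0,0,0.85],[0,0,0,0,0,0,0.9],[0,0,0,0,0,0,1],[0,0,0,0,0,0,1],[0,0,0,0,0,0,1],[0,0,0,0,0,0,1]]'
python3 - <<'E'
from h import *
discs()
E
```

```text
eef_pos: [0.4477, 0.0391, 0.0825]
wrist_force: [-0.1, -0.0, 0.4]
gripper_width: 0.0314
t: 35.85
eef_pos: [0.4476, 0.0394, 0.0828]
orientation: [0.073, 3.139, -0.001]
wrist_force: [-0.2, -1.4, 5.8]
gripper_width: 0.0127
grasp_force: 38.9
top (173.5, 296.0) 5.5 [0.4179 0.3951 0.062 ]
top (160.0, 296.5) 3.0 [0.4173 0.4297 0.062 ]
top (344.2, 244.2) 3.9 [ 0.5416 -0.0436  0.062 ]
top (314.0, 242.0) 6.4 [0.5493 0.0345 0.062 ]
top (161.5, 239.0) 6.0 [0.566  0.4304 0.062 ]
top (177.0, 234.0) 3.0 [0.5782 0.3904 0.062 ]
top (283.0, 240.5) 7.8 [0.5549 0.1146 0.062 ]
top (240.5, 231.0) 3.5 [0.5824 0.225  0.062 ]
```

```bash
for i in 1 2; do python3 -m handwheel '[[-0.03,-0.04,0,0,0,0,1],[-0.1,-0.12,0,0,0,0,1],[-0.17,-0.21,0,0,0,0,1],[-0.25,-0.3,0,0,0,0,1],[-0.33,-0.4,0,0,0,0,1],[-0.4,-0.5,0,0,0,0,1],[-0.47,-0.58,0,0,0,0,1],[-0.51,-0.63,0,0,0,0,1],[-0.52,-0.65,0,0,0,0,1],[-0.52,-0.65,0,0,0,0,1]]'|egrep 'eef|wris|wid'; done
python3 - <<'E'
from h import *
print(robot.state()["eef_pos"])
a=discs();s=robot.grab_frame("scene")
K=P("scene");print(px("scene",[.648,-.02,.082]),px("top",[.648,-.02,.082]))
np.save("a.npy",a)
cv2.imwrite("pics/c8.png",np.hstack([cv2.resize(a[165:240,290:365],(400,400),interpolation=2),cv2.resize(s[230:310,300:380],(400,400),interpolation=2)]))
E
```

```text
eef_pos: [0.4967, -0.0284, 0.0828]
wrist_force: [0.4, -1.7, 5.6]
gripper_width: 0.0127
eef_pos: [0.5454, -0.0957, 0.0828]
wrist_force: [-0.3, -1.2, 5.2]
gripper_width: 0.0129
[ 0.54544389 -0.09572465  0.08284822]
top (170.5, 296.5) 7.5 [0.4168 0.4028 0.062 ]
top (161.0, 237.0) 4.5 [0.5713 0.4319 0.062 ]
top (395.5, 205.0) 4.0 [ 0.6421 -0.18    0.062 ]
top (337.5, 204.0) 6.5 [ 0.6483 -0.0286  0.062 ]
top (329.5, 202.5) 5.5 [ 0.6528 -0.0078  0.062 ]
[339.2292937  271.17167702] [334.16194369 202.43863465]
```

View pics/c8.png

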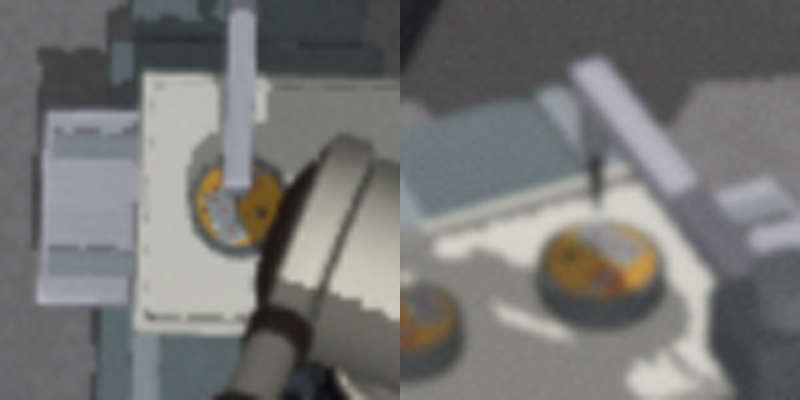

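The top crop shows the needle end at (237,190) above disc 50, centre about (243,201). The scene crop shows the tip at (597,205) and the disc's top face centred near (601,255).

Run:
```python
from h import *
from scipy.optimize import least_squares
t,s=P("top"),P("scene")
print("disc top",w("top",335.2,202.3,.060,t).round(4),"scene",w("scene",340.1,280.9,.060,s).round(4))
print("tip scene@.082",w("scene",339.0,270.6,.082,s).round(4),"top",w("top",334.4,202.1,.082,t).round(4))
print("expected tip px if disc centred; scene px of (x+5mm)",px("scene",[.653,-.02,.06])-px("scene",[.648,-.02,.06]))
```

```text
disc top [ 0.6534 -0.0227  0.06  ] scene [ 0.6511 -0.0199  0.06  ]
tip scene@.082 [ 0.6463 -0.0196  0.082 ] top [ 0.6489 -0.0206  0.082 ]
expected tip px if disc centred; scene px of (x+5mm) [1.21211013 1.48976765]
```

The disc is about 4.5 mm too far in x by both cameras. Correcting, then measuring by brass blob in the scene view.

```bash
python3 -m handwheel '[[0.01,0,0,0,0,0,1],[0.03,0.01,0,0,0,0,1],[0.045,0.01,0,0,0,0,1],[0.045,0.01,0,0,0,0,1],[0.045,0.01,0,0,0,0,1]]'|egrep 'eef|wris'
cat >> h.py <<'E'
def sc(tag):
    a=robot.grab_frame("scene");cv2.imwrite(f"pics/s{tag}.png",a);p=P("scene")
    hsv=cv2.cvtColor(a,cv2.COLOR_BGR2HSV);m=cv2.inRange(hsv,(8,90,60),(35,255,255));m=cv2.morphologyEx(m,cv2.MORPH_CLOSE,np.ones((9,9)))
    for c in cv2.findContours(m,cv2.RETR_EXTERNAL,2)[0]:
        x,y,W,H=cv2.boundingRect(cv2.convexHull(c))
        if W>5 and 200<x<420 and 220<y<330:
            u,v=x+(W-1)/2,y+(H-1)/2;X=w("scene",u,v,.062,p)
            d=Ro.from_euler('z',2.7,degrees=True).apply(X-[.6463,-.0196,.062]);print("px",u,v,W,H,"world",X.round(4),"disc-tip in stand mm",(1000*d[:2]).round(1))
E
python3 - <<'E'
from h import *
sc(9);s=cv2.imread("pics/s9.png")
import itertools
E
```

```text
eef_pos: [0.5407, -0.0942, 0.0828]
wrist_force: [0.5, -0.8, 7.4]
px 490.5 403.5 298 152 world [0.9971 0.0438 0.062 ] disc-tip in stand mm [347.4  79.9]
px 260.0 302.5 11 6 world [ 0.638  -0.1788  0.062 ] disc-tip in stand mm [  -0.8 -159.4]
px 300.5 292.0 18 11 world [ 0.6466 -0.1014  0.062 ] disc-tip in stand mm [  4.1 -81.7]
px 339.5 281.0 22 13 world [ 0.6529 -0.0221  0.062 ] disc-tip in stand mm [ 6.7 -2.2]
```

Run:
```python
from h import *
t=P("top");q=lambda u,v,z:w("top",290+u/5.333-.4,165+v/5.333-.4,z,t)
for n,u,v,z in(("far",180,72.5,.049),("near",180,333,.049),("disc",243,201,.06),("R edge",0,0,0)):
    X=q(u,v,z);print(n,X.round(4),Ro.from_euler('z',2.7,degrees=True).apply(X).round(4))
# subpixel profile of the disc in scene and top, upscaled
s=cv2.imread("pics/s9.png");a=robot.grab_frame("top");cv2.imwrite("pics/t9.png",a)
print(px("top",[.648,-.02,.082]))
cv2.imwrite("pics/c9.png",np.hstack([cv2.resize(a[180:230,310:360],(400,400),interpolation=2),cv2.resize(s[255:305,315:365],(400,400),interpolation=2)]))
```

```text
far [0.7225 0.0074 0.049 ] [0.7213 0.0414 0.049 ]
near [0.5903 0.0098 0.049 ] [0.5892 0.0376 0.049 ]
disc [ 0.6535 -0.0226  0.06  ] [0.6538 0.0082 0.06  ]
R edge [0.7776 0.1015 0.    ] [0.7719 0.138  0.    ]
[334.16194369 202.43863465]
```

View pics/c9.png

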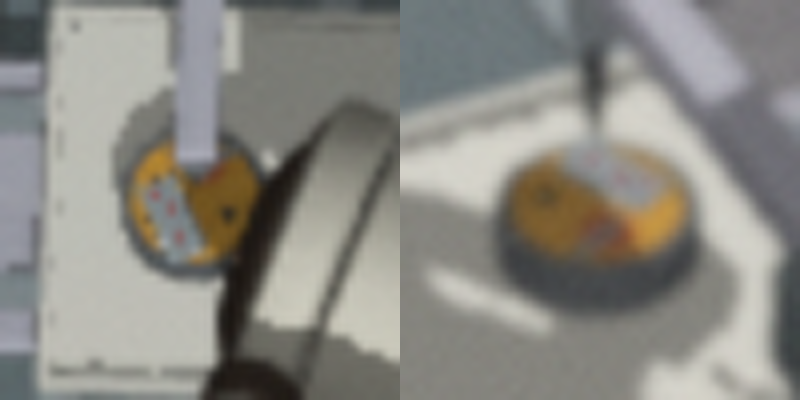

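Both views now agree: disc 50 is within about 1–2 mm of the needle (tip at (597,128), disc centre about (601,203) in the scene half). Dwelling, then stepping to 42. From both cameras, 42 stands 2.7 mm and 26 about 5.8 mm nearer the robot than 50.

```bash
for i in 1 2 3; do python3 -m handwheel '[[0,0,0,0,0,0,1],[0,0,0,0,0,0,1],[0,0,0,0,0,0,1],[0,0,0,0,0,0,1],[0,0,0,0,0,0,1],[0,0,0,0,0,0,1],[0,0,0,0,0,0,1],[0,0,0,0,0,0,1]]'|egrep 'eef'; done
python3 -m handwheel '[[0,0.05,0,0,0,0,1],[-0.01,0.15,0,0,0,0,1],[-0.02,0.27,0,0,0,0,1],[-0.02,0.4,0,0,0,0,1],[-0.02,0.52,0,0,0,0,1],[-0.02,0.63,0,0,0,0,1],[-0.02,0.72,0,0,0,0,1],[-0.02,0.78,0,0,0,0,1],[-0.02,0.8,0,0,0,0,1],[-0.02,0.8,0,0,0,0,1]]'|egrep 'eef'
python3 - <<'E'
from h import *
sc(10);robot.state()
a=discs();cv2.imwrite("pics/t10.png",a)
E
```

```text
eef_pos: [0.5407, -0.0942, 0.0828]
eef_pos: [0.5407, -0.0942, 0.0828]
eef_pos: [0.5407, -0.0942, 0.0828]
eef_pos: [0.5467, -0.0137, 0.0828]
px 490.5 403.5 298 152 world [0.9971 0.0438 0.062 ] disc-tip in stand mm [347.4  79.9]
px 301.0 290.5 11 6 world [ 0.6432 -0.0988  0.062 ] disc-tip in stand mm [  0.6 -79.3]
px 339.5 281.0 18 11 world [ 0.6529 -0.0221  0.062 ] disc-tip in stand mm [ 6.7 -2.2]
px 377.0 270.5 21 12 world [0.6594 0.0578 0.062 ] disc-tip in stand mm [ 9.5 78. ]
top (174.0, 296.0) 5.0 [0.4178 0.3939 0.062 ]
top (162.0, 296.5) 5.0 [0.4172 0.4245 0.062 ]
top (160.0, 238.0) 4.2 [0.5687 0.4344 0.062 ]
top (363.8, 205.8) 3.9 [ 0.6419 -0.0971  0.062 ]
top (301.0, 202.0) 6.7 [0.6559 0.0668 0.062 ]
```

Blob 42 sits at exactly the pixel where 50 did. Dwelling, then stepping to 26.

```bash
for i in 1 2 3; do python3 -m handwheel '[[0.005,0,0,0,0,0,1],[0.005,0,0,0,0,0,1],[0.005,0,0,0,0,0,1],[0.005,0,0,0,0,0,1],[0.005,0,0,0,0,0,1],[0.005,0,0,0,0,0,1],[0.005,0,0,0,0,0,1],[0.005,0,0,0,0,0,1],[0.005,0,0,0,0,0,1]]'|egrep 'eef'; done
python3 -m handwheel '[[0,0.05,0,0,0,0,1],[-0.01,0.15,0,0,0,0,1],[-0.02,0.27,0,0,0,0,1],[-0.03,0.4,0,0,0,0,1],[-0.04,0.52,0,0,0,0,1],[-0.04,0.63,0,0,0,0,1],[-0.04,0.72,0,0,0,0,1],[-0.04,0.78,0,0,0,0,1],[-0.04,0.795,0,0,0,0,1],[-0.04,0.795,0,0,0,0,1]]'|egrep 'eef'
python3 - <<'E'
from h import *
sc(11);a=discs();cv2.imwrite("pics/t11.png",a)
# subpixel: weighted brass centroids for each shot, scene
for k in (9,10,11):
    s=cv2.imread(f"pics/s{k}.png").astype(float);g=np.clip(s[:,:,2]-s[:,:,0]-40,0,None)[265:300,322:358]
    ys,xs=np.mgrid[265:300,322:358];print(k,(g*xs).sum()/g.sum(),(g*ys).sum()/g.sum())
E
```

```text
eef_pos: [0.5461, -0.0138, 0.0828]
eef_pos: [0.5457, -0.0138, 0.0828]
eef_pos: [0.5451, -0.0138, 0.0828]
eef_pos: [0.5527, 0.0657, 0.0828]
px 490.5 403.5 298 152 world [0.9971 0.0438 0.062 ] disc-tip in stand mm [347.4  79.9]
px 340.0 279.5 11 6 world [ 0.6494 -0.0192  0.062 ] disc-tip in stand mm [3.1 0.5]
px 376.5 270.0 18 11 world [0.6576 0.0578 0.062 ] disc-tip in stand mm [ 7.7 77.8]
px 412.0 260.0 21 11 world [0.6639 0.1374 0.062 ] disc-tip in stand mm [ 10.2 157.7]
top (167.5, 296.5) 10.5 [0.4169 0.4105 0.062 ]
top (161.5, 238.5) 5.7 [0.5673 0.4304 0.062 ]
top (177.0, 234.0) 3.0 [0.5782 0.3904 0.062 ]
top (241.0, 231.0) 3.0 [0.5823 0.2237 0.062 ]
top (333.5, 204.1) 4.0 [ 0.6483 -0.0181  0.062 ]
top (302.0, 197.5) 3.0 [0.6679 0.0641 0.062 ]
9 340.49935428325443 281.72105036590614
10 336.49745762711865 280.7779661016949
11 340.5194508009153 278.8268497330282
```

26 is at about (+1, +1.5) mm from the tip by both cameras. A half-millimetre y trim, then dwell.

```bash
python3 -m handwheel '[[0,-0.005,0,0,0,0,1],[0,-0.01,0,0,0,0,1],[0,-0.01,0,0,0,0,1],[0,-0.01,0,0,0,0,1]]'|egrep 'eef'
for i in 1 2 3; do python3 -m handwheel '[[0,0,0,0,0,0,1],[0,0,0,0,0,0,1],[0,0,0,0,0,0,1],[0,0,0,0,0,0,1],[0,0,0,0,0,0,1],[0,0,0,0,0,0,1],[0,0,0,0,0,0,1],[0,0,0,0,0,0,1],[0,0,0,0,0,0,1]]'|egrep 'eef|t:'; done
```

```text
eef_pos: [0.5526, 0.0645, 0.0828]
t: 47.2
eef_pos: [0.5526, 0.0645, 0.0828]
t: 48.1
eef_pos: [0.5526, 0.0645, 0.0828]
t: 49.0
eef_pos: [0.5526, 0.0645, 0.0828]
```

All dwelt. Pulling the carrier out for unloading.

```bash
python3 -m handwheel '[[0.04,0,0,0,0,0,1],[0.14,0,0,0,0,0,1],[0.26,0,0,0,0,0,1],[0.4,0,0,0,0,0,1],[0.54,0,0,0,0,0,1],[0.68,0,0,0,0,0,1],[0.8,0,0,0,0,0,1],[0.88,0,0,0,0,0,1],[0.92,0,0,0,0,0,1],[0.92,0,0,0,0,0,1]]'|egrep 'eef|wris'
python3 -m handwheel '[[0,0,0,0,0,0,1],[0,0,0,0,0,0,0.9],[0,0,0,0,0,0,0.8],[0,0,0,0,0,0,0.7],[0,0,0,0,0,0,0.5],[0,0,-0.3,0,0,0,0.5],[0,0,-0.6,0,0,0,0.4],[0,0,-0.9,0,0,0,0.4],[0,0,-1,0,0,0,0.4],[0,0,-1,0,0,0,0.4]]' 20|egrep 'eef|wid'
python3 - <<'E'
from h import *
discs();b=discs("wrist")
E
```

```text
eef_pos: [0.4597, 0.0688, 0.0827]
wrist_force: [-1.3, 1.9, 10.4]
eef_pos: [0.4607, 0.0684, 0.1827]
gripper_width: 0.0512
top (173.0, 296.0) 5.0 [0.4179 0.3964 0.062 ]
top (333.0, 239.5) 4.0 [ 0.5546 -0.0148  0.062 ]
top (160.0, 236.5) 3.4 [0.5726 0.4345 0.062 ]
top (177.0, 234.0) 3.0 [0.5782 0.3904 0.062 ]
top (303.0, 235.5) 6.2 [0.5668 0.0627 0.062 ]
top (240.5, 231.0) 2.5 [0.5824 0.225  0.062 ]
top (272.0, 233.5) 7.0 [0.5739 0.1431 0.062 ]
wrist (319.0, 369.5) 24.4 [0.5551 0.0639 0.062 ]
wrist (573.5, 249.5) 122.5 [0.4739 0.2285 0.062 ]
```

```bash
python3 -m handwheel '[[-0.3,0.25,0.05,0,0,0,0.3],[-0.6,0.5,0.1,0,0,0,0.2],[-0.9,0.75,0.15,0,0,0,0.2],[-0.97,0.8,0.2,0,0,0,0.2],[-0.97,0.8,0.2,0,0,0,0.2],[-0.97,0.8,0.2,0,0,0,0.2]]'|egrep 'eef|wid'
python3 - <<'E'
from h import *
a=discs("wrist");discs();cv2.imwrite("pics/w12.png",a)
rows([.561,.144,.073],87.3)
for X in ((.5603,.1444,.062),(.5563,.0651,.062)):print(px("wrist",X))
E
```

```text
eef_pos: [0.5591, 0.1435, 0.1602]
gripper_width: 0.0684
wrist (46.0, 250.0) 20.1 [ 0.5519 -0.0148  0.062 ]
wrist (183.4, 254.7) 30.7 [0.5587 0.0643 0.062 ]
wrist (319.0, 256.0) 35.5 [0.5633 0.143  0.062 ]
wrist (525.8, 132.1) 162.0 [0.4987 0.2556 0.062 ]
top (173.5, 296.0) 3.5 [0.4179 0.3951 0.062 ]
top (333.0, 239.5) 4.0 [ 0.5546 -0.0148  0.062 ]
top (302.4, 237.4) 6.8 [0.562  0.0644 0.062 ]
shift [-0.015  0.008  0.884] tool y yaw 87.3 x [-1.    0.05  0.  ] z [-0.001 -0.    -1.   ] wz units -0.0 j6 -1.48
[321.21227039 250.02218809]
[184.43646881 249.86589916]
```

The wrist view gives 50 (.563,.143), 42 (.559,.064) and 26 (.552,-.015). Grasping 50 and taking it to the tray.

```bash
python3 -m handwheel '[[-0.04,0,0.2,0,0,0,0.2],[-0.04,0,0.4,0,0,0,0.2],[-0.04,0,0.6,0,0,0,0.2],[-0.04,0,0.8,0,0,0,0.2],[-0.04,0,0.86,0,0,0,0.2],[-0.04,0,0.86,0,0,0,0.2]]' 20|egrep 'eef|wris'
python3 -m handwheel '[[0,0,0,0,0,0,0.3],[0,0,0,0,0,0,0.36],[0,0,0,0,0,0,0.4],[0,0,0,0,0,0,0.44],[0,0,0,0,0,0,0.48],[0,0,0,0,0,0,0.52],[0,0,0,0,0,0,0.56],[0,0,0,0,0,0,0.6],[0,0,0,0,0,0,0.6]]'
python3 -m handwheel '[[0,0,-0.05,0,0,0,0.7],[0,0,-0.2,0,0,0,0.7],[0,0,-0.4,0,0,0,0.7],[0,0,-0.6,0,0,0,0.7],[0,0,-0.7,0,0,0,0.7],[0,0,-0.7,0,0,0,0.7]]'|egrep 'eef|wid|grasp'
```

```text
eef_pos: [0.5636, 0.1433, 0.0753]
wrist_force: [0.4, 0.0, 0.1]
t: 53.3
eef_pos: [0.5655, 0.1438, 0.0771]
orientation: [0.073, 3.139, -0.0]
wrist_force: [-0.8, -0.3, 6.4]
gripper_width: 0.0484
grasp_force: 20.3
eef_pos: [0.5659, 0.1438, 0.1481]
gripper_width: 0.0483
grasp_force: 21.0
```

```bash
for i in 1 2 3; do python3 -m handwheel '[[0.05,0.2,0,0,0,0,0.7],[0.1,0.4,0,0,0,0,0.7],[0.18,0.65,0,0,0,0,0.7],[0.24,0.85,0,0,0,0,0.7],[0.245,0.893,0,0,0,0,0.7],[0.245,0.893,0,0,0,0,0.7]]'|egrep 'eef|wid'; done
python3 -m handwheel '[[0,0,0.1,0,0,0,0.7],[0,0,0.3,0,0,0,0.7],[0,0,0.5,0,0,0,0.7],[0,0,0.7,0,0,0,0.7],[0,0,0.88,0,0,0,0.7],[0,0,0.98,0,0,0,0.7],[0,0,1,0,0,0,0.7],[0,0,1,0,0,0,0.7]]'|egrep 'eef|wris'
for i in 1 2 3; do python3 -m handwheel '[[0,0,0.01,0,0,0,0.7],[0,0,0.02,0,0,0,0.7],[0,0,0.02,0,0,0,0.7]]'|egrep 'eef|wris'; done
```

```text
eef_pos: [0.5437, 0.2343, 0.1448]
gripper_width: 0.0485
eef_pos: [0.5242, 0.3238, 0.1455]
gripper_width: 0.0486
eef_pos: [0.5042, 0.4139, 0.1456]
gripper_width: 0.0485
eef_pos: [0.5039, 0.4146, 0.0458]
wrist_force: [-0.5, -0.3, -1.5]
eef_pos: [0.504, 0.415, 0.0444]
wrist_force: [-0.6, -0.3, -1.0]
eef_pos: [0.5035, 0.4147, 0.0416]
wrist_force: [-0.4, -0.3, -1.2]
eef_pos: [0.5035, 0.4147, 0.0396]
wrist_force: [-0.3, 0.7, -1.2]
```

```bash
for i in 1 2; do python3 -m handwheel '[[0,0,0.005,0,0,0,0.7],[0,0,0.01,0,0,0,0.7],[0,0,0.01,0,0,0,0.7]]'|egrep 'eef|wris'; done
```

```text
eef_pos: [0.5036, 0.4147, 0.0387]
wrist_force: [0.9, -0.3, -0.7]
eef_pos: [0.5037, 0.4148, 0.0383]
wrist_force: [-0.8, -1.6, 2.8]
```

```bash
python3 -m handwheel '[[0,0,0,0,0,0,0.42],[0,0,0,0,0,0,0.36],[0,0,0,0,0,0,0.3],[0,0,0,0,0,0,0.25],[0,0,0,0,0,0,0.2],[0,0,-0.1,0,0,0,0.2],[0,0,-0.4,0,0,0,0.2],[0,0,-0.7,0,0,0,0.2],[0,0,-1,0,0,0,0.25],[0,0,-1,0,0,0,0.25]]'|egrep 'eef|wid'
for i in 1 2 3 4; do python3 -m handwheel '[[-0.05,-0.3,0,0,0,0,0.3],[-0.1,-0.6,0,0,0,0,0.3],[-0.18,-0.87,0,0,0,0,0.3],[-0.18,-0.87,0,0,0,0,0.3]]'|egrep 'eef'; done
python3 - <<'E'
from h import *
discs("wrist");discs();rows([.5587,.0643,.0735],87.3)
E
```

```text
eef_pos: [0.5068, 0.4166, 0.1446]
gripper_width: 0.0639
eef_pos: [0.5182, 0.3242, 0.1376]
eef_pos: [0.5321, 0.2372, 0.1378]
eef_pos: [0.5462, 0.15, 0.1379]
eef_pos: [0.5602, 0.0626, 0.138]
wrist (299.0, 305.0) 31.8 [0.5829 0.052  0.062 ]
wrist (170.8, 255.4) 21.1 [ 0.5508 -0.0126  0.062 ]
wrist (580.2, 177.4) 89.7 [0.5204 0.1938 0.062 ]
top (173.0, 296.0) 4.0 [0.4179 0.3964 0.062 ]
top (171.7, 263.4) 8.1 [0.5016 0.4021 0.062 ]
top (333.0, 239.5) 4.0 [ 0.5546 -0.0148  0.062 ]
top (161.5, 237.0) 4.9 [0.5712 0.4306 0.062 ]
top (241.5, 231.0) 2.5 [0.5823 0.2224 0.062 ]
shift [ 0.006 -0.007  0.642] tool y yaw 87.3 x [-1.    0.05  0.  ] z [-0.     0.001 -1.   ] wz units 0.001 j6 -1.62
```

42 now reads (.583,.052), so it has been knocked about 25 mm. I'll move above it and re-measure.

```bash
python3 -m handwheel '[[-0.1,-0.05,-0.1,0,0,0,0.2],[-0.2,-0.1,-0.2,0,0,0,0.2],[-0.23,-0.1,-0.2,0,0,0,0.2],[-0.23,-0.1,-0.2,0,0,0,0.2],[-0.23,-0.1,-0.2,0,0,0,0.2]]'|egrep 'eef'
python3 - <<'E'
from h import *
a=discs("wrist");discs();rows([.5829,.052,.0735],87.3)
g=cv2.inRange(cv2.cvtColor(a,cv2.COLOR_BGR2HSV),(10,110,100),(35,255,255));g=cv2.morphologyEx(g,cv2.MORPH_CLOSE,np.ones((9,9)))
for c in cv2.findContours(g,0,2)[0]:
    if cv2.contourArea(c)>800: print(cv2.boundingRect(cv2.convexHull(c)),cv2.contourArea(c))
sc(13)
E
```

```text
eef_pos: [0.581, 0.0539, 0.1569]
wrist (312.2, 257.5) 30.3 [0.5842 0.0496 0.062 ]
wrist (191.5, 208.0) 20.2 [ 0.5519 -0.0151  0.062 ]
wrist (576.7, 142.0) 87.5 [0.5262 0.1912 0.062 ]
top (167.5, 296.5) 10.5 [0.4169 0.4105 0.062 ]
top (171.6, 263.3) 8.1 [0.502  0.4023 0.062 ]
top (333.0, 239.5) 4.0 [ 0.5546 -0.0148  0.062 ]
top (160.0, 236.0) 3.2 [0.574  0.4345 0.062 ]
top (309.4, 230.8) 3.2 [0.5789 0.046  0.062 ]
shift [-0.021 -0.014  0.835] tool y yaw 87.4 x [-1.    0.05  0.  ] z [-0.002  0.    -1.   ] wz units 0.002 j6 -1.64
(282, 229, 61, 57) 1824.5
(172, 189, 40, 38) 815.0
(561, 55, 44, 174) 1091.5
px 490.5 403.5 298 152 world [0.9971 0.0438 0.062 ] disc-tip in stand mm [347.4  79.9]
px 321.0 253.5 9 4 world [ 0.5576 -0.0151  0.062 ] disc-tip in stand mm [-88.8   0.3]
px 356.0 253.5 15 10 world [0.5918 0.0486 0.062 ] disc-tip in stand mm [-57.7  65.5]
```

42 lies flat at (.584,.050). Grasping it there.

```bash
python3 -m handwheel '[[-0.03,-0.04,0.2,0,0,0,0.25],[-0.03,-0.04,0.4,0,0,0,0.25],[-0.03,-0.04,0.6,0,0,0,0.25],[-0.03,-0.04,0.75,0,0,0,0.25],[-0.03,-0.04,0.82,0,0,0,0.25],[-0.03,-0.04,0.82,0,0,0,0.25]]' 20|egrep 'eef|wris'
python3 -m handwheel '[[0,0,0,0,0,0,0.36],[0,0,0,0,0,0,0.4],[0,0,0,0,0,0,0.44],[0,0,0,0,0,0,0.48],[0,0,0,0,0,0,0.52],[0,0,0,0,0,0,0.56],[0,0,0,0,0,0,0.6],[0,0,0,0,0,0,0.65],[0,0,0,0,0,0,0.7],[0,0,0,0,0,0,0.7]]'
python3 -m handwheel '[[0,0,-0.05,0,0,0,0.75],[0.02,0,-0.2,0,0,0,0.75],[0.04,0,-0.4,0,0,0,0.75],[0.06,0,-0.6,0,0,0,0.75],[0.06,0,-0.7,0,0,0,0.75],[0.06,0,-0.7,0,0,0,0.75]]'|egrep 'eef|wid|grasp'
```

```text
eef_pos: [0.5839, 0.0488, 0.0748]
wrist_force: [-0.2, 0.1, 0.7]
t: 62.95
eef_pos: [0.5852, 0.0486, 0.0765]
orientation: [0.073, 3.14, 0.0]
wrist_force: [-1.6, 1.9, 5.5]
gripper_width: 0.0408
grasp_force: 19.8
eef_pos: [0.5799, 0.0487, 0.1481]
gripper_width: 0.0405
grasp_force: 20.4
```

```bash
for i in 1 2 3; do python3 -m handwheel '[[0.05,0.2,0,0,0,0,0.75],[0.12,0.4,0,0,0,0,0.75],[0.2,0.65,0,0,0,0,0.75],[0.28,0.88,0,0,0,0,0.75],[0.295,0.94,0,0,0,0,0.75],[0.295,0.94,0,0,0,0,0.75]]'|egrep 'eef|wid'; done
python3 -m handwheel '[[0,0,0.1,0,0,0,0.75],[0,0,0.3,0,0,0,0.75],[0,0,0.5,0,0,0,0.75],[0,0,0.7,0,0,0,0.75],[0,0,0.88,0,0,0,0.75],[0,0,0.98,0,0,0,0.75],[0,0,1,0,0,0,0.75],[0,0,1,0,0,0,0.75]]'|egrep 'eef|wris'
for i in 1 2 3; do python3 -m handwheel '[[0,0,0.01,0,0,0,0.75],[0,0,0.02,0,0,0,0.75],[0,0,0.02,0,0,0,0.75]]'|egrep 'eef|wris'; done
```

```text
eef_pos: [0.553, 0.1446, 0.1449]
gripper_width: 0.0408
eef_pos: [0.5287, 0.239, 0.1455]
gripper_width: 0.0406
eef_pos: [0.5039, 0.3341, 0.1457]
gripper_width: 0.0407
eef_pos: [0.5037, 0.3342, 0.0458]
wrist_force: [-0.3, -0.4, -0.1]
eef_pos: [0.5038, 0.3348, 0.0443]
wrist_force: [0.2, -0.3, -0.2]
eef_pos: [0.5032, 0.3347, 0.0416]
wrist_force: [-0.8, 0.3, -0.7]
eef_pos: [0.5033, 0.3346, 0.0396]
wrist_force: [0.0, -0.4, -0.7]
```

```bash
for i in 1 2 3; do python3 -m handwheel '[[0,0,0.005,0,0,0,0.75],[0,0,0.008,0,0,0,0.75],[0,0,0.008,0,0,0,0.75]]'|egrep 'eef|wris'; done
```

```text
eef_pos: [0.5034, 0.3347, 0.0389]
wrist_force: [-0.0, 0.1, -0.5]
eef_pos: [0.5034, 0.3347, 0.0381]
wrist_force: [0.1, -0.9, -1.1]
eef_pos: [0.5035, 0.3347, 0.0377]
wrist_force: [-1.1, -0.2, 2.1]
```

```bash
python3 -m handwheel '[[0,0,0,0,0,0,0.5],[0,0,0,0,0,0,0.45],[0,0,0,0,0,0,0.4],[0,0,0,0,0,0,0.35],[0,0,0,0,0,0,0.32],[0,0,-0.1,0,0,0,0.3],[0,0,-0.4,0,0,0,0.3],[0,0,-0.7,0,0,0,0.3],[0,0,-1,0,0,0,0.3],[0,0,-1,0,0,0,0.3]]'|egrep 'eef|wid'
for i in 1 2 3 4; do python3 -m handwheel '[[-0.05,-0.3,0,0,0,0,0.3],[-0.1,-0.6,0,0,0,0,0.3],[-0.16,-0.87,0,0,0,0,0.3],[-0.16,-0.87,0,0,0,0,0.3],[-0.16,-0.87,0,0,0,0,0.3]]'|egrep 'eef'; done
python3 - <<'E'
from h import *
discs("wrist");discs(z=.022);rows([.5519,-.015,.075],87.3)
E
```

```text
eef_pos: [0.5067, 0.3361, 0.1437]
gripper_width: 0.0598
eef_pos: [0.5153, 0.2468, 0.1373]
eef_pos: [0.5272, 0.1601, 0.1373]
eef_pos: [0.5391, 0.0729, 0.1373]
eef_pos: [0.5511, -0.0145, 0.1372]
wrist (24.0, 410.0) 7.6 [ 0.6351 -0.1929  0.062 ]
wrist (317.0, 266.0) 20.4 [ 0.5515 -0.0153  0.062 ]
top (173.0, 296.0) 4.0 [0.42   0.4092 0.022 ]
top (201.5, 262.6) 6.6 [0.5068 0.3357 0.022 ]
top (171.7, 263.4) 8.1 [0.5063 0.4151 0.022 ]
shift [-0.011 -0.009  0.622] tool y yaw 87.4 x [-1.    0.04  0.  ] z [-0.001  0.001 -1.   ] wz units 0.005 j6 -1.77
```

The 50 and 42 rest in the tray, and 26 is right below. Grasping 26.

```bash
python3 -m handwheel '[[-0.01,-0.01,0.15,0,0,0,0.3],[-0.01,-0.01,0.35,0,0,0,0.3],[-0.01,-0.01,0.5,0,0,0,0.35],[-0.01,-0.01,0.61,0,0,0,0.4],[-0.01,-0.01,0.61,0,0,0,0.45]]' 20|egrep 'eef|wris'
python3 -m handwheel '[[0,0,0,0,0,0,0.5],[0,0,0,0,0,0,0.54],[0,0,0,0,0,0,0.58],[0,0,0,0,0,0,0.62],[0,0,0,0,0,0,0.66],[0,0,0,0,0,0,0.7],[0,0,0,0,0,0,0.75],[0,0,0,0,0,0,0.8],[0,0,0,0,0,0,0.85],[0,0,0,0,0,0,0.85]]'
python3 -m handwheel '[[0,0,-0.05,0,0,0,0.9],[0,0,-0.2,0,0,0,0.9],[0,0,-0.4,0,0,0,0.9],[0,0,-0.6,0,0,0,0.9],[0,0,-0.7,0,0,0,0.9],[0,0,-0.7,0,0,0,0.9]]'|egrep 'eef|wid|grasp'
```

```text
eef_pos: [0.5505, -0.0163, 0.074]
wrist_force: [-0.6, 0.5, 0.9]
t: 72.55
eef_pos: [0.5523, -0.017, 0.0768]
orientation: [0.073, 3.14, -0.0]
wrist_force: [-1.3, 1.1, 5.1]
gripper_width: 0.0241
grasp_force: 19.7
eef_pos: [0.5534, -0.0173, 0.1486]
gripper_width: 0.0243
grasp_force: 19.7
```

```bash
for i in 1 2 3; do python3 -m handwheel '[[0.05,0.2,0,0,0,0,0.9],[0.1,0.4,0,0,0,0,0.9],[0.16,0.65,0,0,0,0,0.9],[0.2,0.88,0,0,0,0,0.9],[0.205,0.943,0,0,0,0,0.9],[0.205,0.943,0,0,0,0,0.9]]'|egrep 'eef|wid'; done
python3 -m handwheel '[[0,0,0.1,0,0,0,0.9],[0,0,0.3,0,0,0,0.9],[0,0,0.5,0,0,0,0.9],[0,0,0.7,0,0,0,0.9],[0,0,0.88,0,0,0,0.9],[0,0,0.98,0,0,0,0.9],[0,0,1,0,0,0,0.9],[0,0,1,0,0,0,0.9]]'|egrep 'eef|wris'
for i in 1 2 3; do python3 -m handwheel '[[0,0,0.01,0,0,0,0.9],[0,0,0.02,0,0,0,0.9],[0,0,0.02,0,0,0,0.9]]'|egrep 'eef|wris'; done
```

```text
eef_pos: [0.5354, 0.0788, 0.1456]
gripper_width: 0.0247
eef_pos: [0.5201, 0.173, 0.1461]
gripper_width: 0.0245
eef_pos: [0.5043, 0.2679, 0.1463]
gripper_width: 0.0246
eef_pos: [0.5041, 0.268, 0.0464]
wrist_force: [-0.3, 0.6, -0.5]
eef_pos: [0.5042, 0.2686, 0.0449]
wrist_force: [0.3, 0.1, -0.4]
eef_pos: [0.5037, 0.2685, 0.0423]
wrist_force: [-1.3, -0.1, 0.0]
eef_pos: [0.5037, 0.2685, 0.0402]
wrist_force: [-0.9, -0.3, -0.7]
```

```bash
for i in 1 2; do python3 -m handwheel '[[0,0,0.005,0,0,0,0.9],[0,0,0.008,0,0,0,0.9],[0,0,0.008,0,0,0,0.9]]'|egrep 'eef|wris'; done
```

```text
eef_pos: [0.5038, 0.2685, 0.0395]
wrist_force: [-0.1, 0.2, -0.1]
eef_pos: [0.5038, 0.2685, 0.0387]
wrist_force: [-0.3, 0.0, -0.8]
```

```bash
for i in 1 2; do python3 -m handwheel '[[0,0,0.004,0,0,0,0.9],[0,0,0.006,0,0,0,0.9],[0,0,0.006,0,0,0,0.9]]'|egrep 'eef|wris'; done
```

```text
eef_pos: [0.5038, 0.2685, 0.0382]
wrist_force: [-0.9, -0.7, -0.7]
eef_pos: [0.5039, 0.2685, 0.0379]
wrist_force: [-2.2, -1.4, 2.6]
```

Contact. Releasing, lifting away and checking.

```bash
python3 -m handwheel '[[0,0,0,0,0,0,0.66],[0,0,0,0,0,0,0.6],[0,0,0,0,0,0,0.55],[0,0,0,0,0,0,0.5],[0,0,0,0,0,0,0.5],[0,0,-0.1,0,0,0,0.5],[0,0,-0.4,0,0,0,0.5],[0,0,-0.7,0,0,0,0.5],[0,0,-1,0,0,0,0.5],[0,0,-1,0,0,0,0.5]]'|egrep 'eef|wid'
python3 -m handwheel '[[0.3,-0.2,-0.2,0,0,0,0.3],[0.6,-0.4,-0.4,0,0,0,0.3],[1,-0.6,-0.5,0,0,0,0.3],[1,-0.6,-0.5,0,0,0,0.3],[1,-0.6,-0.5,0,0,0,0.3],[1,-0.6,-0.5,0,0,0,0.3]]'|egrep 'eef|t:'
python3 - <<'E'
from h import *
discs(z=.022);discs("wrist",.022)
E
```

```text
eef_pos: [0.5072, 0.2696, 0.1436]
gripper_width: 0.0433
t: 79.45
eef_pos: [0.402, 0.2134, 0.1878]
top (202.1, 262.1) 6.0 [0.508  0.3342 0.022 ]
top (171.7, 263.4) 8.1 [0.5063 0.4151 0.022 ]
top (160.0, 236.5) 3.4 [0.5795 0.4485 0.022 ]
top (176.5, 234.0) 2.5 [0.5853 0.4043 0.022 ]
top (239.5, 231.0) 2.5 [0.5896 0.2353 0.022 ]
wrist (390.5, 334.2) 12.1 [0.503  0.2668 0.022 ]
wrist (491.5, 329.5) 8.5 [0.5026 0.3484 0.022 ]
wrist (472.3, 329.8) 20.4 [0.5021 0.333  0.022 ]
wrist (572.1, 324.4) 26.9 [0.5011 0.413  0.022 ]
wrist (484.8, 311.9) 178.2 [0.4863 0.3418 0.022 ]
```

All three are in the tray at (.50,.27), (.50,.33) and (.50,.41). Handing in.

```bash
python3 -c "from station import robot;print(robot.finish_job())"
```

```text
the job is handed in; nothing more can be done
None
```

I handed the job in at about 79 s: the three movements present (50, 42 and 26 mm; the 34 was absent) were each held under the pointer for over two seconds, in size order and within about 2 mm by camera estimate, and now lie in the wooden tray; no verdict was returned.

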